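# Fit and dot-mark the guide tongues of a mould half

### The job

Fit every guide tongue from the wooden block into the mould slot of its own length: go in tilted, toe first under the ledge at the slot's end, then swing it upright and let it down until it stands home on the slot floor. When all are in, dot-mark them in order along the row, shortest first: press the point of the dot punch upright on the middle of each top edge, firmly and steadily for a moment, without knocking, then lift it straight off without sliding and without touching the mould with it. Finally put the punch back in its stand, point down, and leave the other things on the bench alone.

Things in the scene. Friction and masses are not known exactly. Their poses are not given: they have to be found in the camera images.
- mould: Steel mould half fixed on the bench, 196 x 196 mm, flat top face at z = 70 mm. Origin under its centre at bench level; x away from the robot, y left (turned up to 0.22 rad), z up. 20 mm guide pillars stand 34 mm above the face at x, y = +-79 mm; eyebolts stick out 55 mm at the near and far sides, below the face. Three slots along y, at x = -56 (short), 0 (middle), +56 mm (long).
- rack: Loose wooden block, 1.2 kg, 184 x 108 x 40 mm, origin under its centre, axes like the mould's (turned up to 0.22 rad, more if knocked). Three slots along its y at x = -60, 0, 60 mm, 13 mm wide, 92 mm long, floor 8 mm above the bench; the tongues stand in them in any order, toe to +y, 43 mm sticking out. Left or right of the mould.
- stand: Loose dark steel block, 70 x 70 x 50 mm, 1 kg, origin under its centre, with one hole 19 mm in diameter in the middle of its top, 44 mm deep (hole floor 6 mm above its underside); the dot punch stands in it. On the other side of the mould from the rack.
- punch: Dot punch, a dark steel rod 16 mm in diameter and 120 mm long, 0.18 kg, whose last 20 mm taper to a flat point 5 mm wide. Origin at the point, z runs up the rod. At the start it stands point down in the stand's hole, 76 mm sticking out, leaning slightly. A steady press of about 10 N (5 to 40 N) makes a dot.
- punch_tip (a point): The point of the dot punch (the same as its origin).
- tongue_short: The short guide tongue: steel plate 10 mm thick (x), body 50 mm long (y), 75 mm high (z), 0.29 kg (masses vary by up to 20 %), with a toe 10 mm high that sticks out 15 mm at the foot of its +y end. Origin at the middle of the underside of the body (toe not counted). May be absent.
- top_short (a point): Middle of the top edge of the short tongue (10 mm wide), 75 mm above its origin: where its dot goes.
- seat_short (a point): Middle of the short slot's floor, 28 mm below the face; the mould's axes. Slot 13 mm wide (x); mouth 60 mm long (y), centred here. At its +y end it is undercut: under a ledge 10 mm thick it goes on 20 mm, 18 mm high. The toe cannot pass straight down: enter tilted in the slot's plane by 30 deg, toe end low, top leaning to +y, then swing upright; the tongue's origin comes to this point.
- tongue_middle: The middle guide tongue: steel plate 10 mm thick (x), body 60 mm long (y), 75 mm high (z), 0.35 kg (masses vary by up to 20 %), with a toe 10 mm high that sticks out 15 mm at the foot of its +y end. Origin at the middle of the underside of the body (toe not counted). May be absent.
- top_middle (a point): Middle of the top edge of the middle tongue (10 mm wide), 75 mm above its origin: where its dot goes.
- seat_middle (a point): Middle of the middle slot's floor, 28 mm below the face; the mould's axes. Slot 13 mm wide (x); mouth 70 mm long (y), centred here. At its +y end it is undercut: under a ledge 10 mm thick it goes on 20 mm, 18 mm high. The toe cannot pass straight down: enter tilted in the slot's plane by 30 deg, toe end low, top leaning to +y, then swing upright; the tongue's origin comes to this point.
- tongue_long: The long guide tongue: steel plate 10 mm thick (x), body 70 mm long (y), 75 mm high (z), 0.41 kg (masses vary by up to 20 %), with a toe 10 mm high that sticks out 15 mm at the foot of its +y end. Origin at the middle of the underside of the body (toe not counted). May be absent.
- top_long (a point): Middle of the top edge of the long tongue (10 mm wide), 75 mm above its origin: where its dot goes.
- seat_long (a point): Middle of the long slot's floor, 28 mm below the face; the mould's axes. Slot 13 mm wide (x); mouth 80 mm long (y), centred here. At its +y end it is undercut: under a ledge 10 mm thick it goes on 20 mm, 18 mm high. The toe cannot pass straight down: enter tilted in the slot's plane by 30 deg, toe end low, top leaning to +y, then swing upright; the tongue's origin comes to this point.
- spare_pillar: Bystander: a spare guide pillar, steel, 32 mm in diameter, 85 mm high, standing beyond the mould. Leave alone.
- hammer: Bystander: a hammer lying beyond the mould. Leave alone.
- oil_can: Bystander: a white oil bottle, 60 mm in diameter, 150 mm high, on the far left. Leave alone.
There are look-alikes about, which are no part of the job. Of the things shaped like the punch, the steel one is meant.

How it is judged:
On the way, in this order (a step that is already met when the one before it is completed fails the run):
1. every tongue present stands upright and home in its own slot, let go (angle between each of tongue_short, tongue_middle, tongue_long's own z axis and vertical below 0.07 rad and z of tongue_short in the frame of seat_short between -0.004 and 0.004 m and horizontal distance between tongue_short and seat_short below 0.008 m and z of top_short in the frame of seat_short above 0.06 m and contact force between the fingers and tongue_short below 0.5 N and z of tongue_middle in the frame of seat_middle between -0.004 and 0.004 m and horizontal distance between tongue_middle and seat_middle below 0.008 m and z of top_middle in the frame of seat_middle above 0.06 m and contact force between the fingers and tongue_middle below 0.5 N and z of tongue_long in the frame of seat_long between -0.004 and 0.004 m and horizontal distance between tongue_long and seat_long below 0.008 m and z of top_long in the frame of seat_long above 0.06 m and contact force between the fingers and tongue_long below 0.5 N), for 0.3 s.
2. the short tongue gets its dot: the upright punch is pressed squarely on the middle of its top edge (contact force between punch and tongue_short above 4 N and angle between the z axis of punch and the z axis of tongue_short, either way round below 0.12 rad and distance between punch_tip and top_short below 0.01 m and angle between tongue_short's own z axis and vertical below 0.09 rad), for 0.3 s.
3. the middle tongue gets its dot: the upright punch is pressed squarely on the middle of its top edge (contact force between punch and tongue_middle above 4 N and angle between the z axis of punch and the z axis of tongue_middle, either way round below 0.12 rad and distance between punch_tip and top_middle below 0.01 m and angle between tongue_middle's own z axis and vertical below 0.09 rad), for 0.3 s.
4. the long tongue gets its dot: the upright punch is pressed squarely on the middle of its top edge (contact force between punch and tongue_long above 4 N and angle between the z axis of punch and the z axis of tongue_long, either way round below 0.12 rad and distance between punch_tip and top_long below 0.01 m and angle between tongue_long's own z axis and vertical below 0.09 rad), for 0.3 s.
At the end, for the whole second after the job is handed in: Each tongue present stands in the slot of its own length, upright within 4 degrees, within 4 mm of the slot floor and 8 mm of its middle, let go and still; the punch stands point down in its stand's hole (leaning under 0.2 rad, point within 8 mm of the hole floor), the stand upright on the bench (all of step 1 and linear speed of each of tongue_short, tongue_middle, tongue_long, punch below 0.01 m/s and z of punch_tip in the frame of stand below 0.014 m and horizontal distance between punch_tip and stand below 0.012 m and angle between punch's own z axis and vertical below 0.2 rad and angle between stand's own z axis and vertical below 0.05 rad and height (world z) of stand below 0.005 m); the robot touches nothing.
It fails at once if the punch is dragged or struck on a tongue: it moves faster than 60 mm/s while its point is pressed on it (linear speed of punch above 0.06 m/s and (contact force between punch and tongue_short above 1.5 N or contact force between punch and tongue_middle above 1.5 N or contact force between punch and tongue_long above 1.5 N)).
It fails at once if the punch is pressed on or slid over a tongue more than 12 mm from the middle of its top edge ((contact force between punch and tongue_short above 1.5 N and distance between punch_tip and top_short above 0.012 m) or (contact force between punch and tongue_middle above 1.5 N and distance between punch_tip and top_middle above 0.012 m) or (contact force between punch and tongue_long above 1.5 N and distance between punch_tip and top_long above 0.012 m)).
It fails at once if a tongue is pressed with more than 60 N by the punch (contact force between punch and tongue_short above 60 N or contact force between punch and tongue_middle above 60 N or contact force between punch and tongue_long above 60 N).
It fails at once if the punch is pressed on the mould itself (contact force between punch and mould above 4 N).
It fails at once if a bystander is moved more than 30 mm (distance of any of spare_pillar, hammer, oil_can from where it was at the start of the episode above 0.03 m).
Of tongue_short, tongue_middle, tongue_long only 2 to 3 are there at a start; the rules pass over those that are not, and their reading is None.
At some moment in a run one of stand, rack may be knocked a few centimetres aside while the robot is not near it.
It also fails if it takes over 210 s, if anything falls off the work surface, if the arm or the gripper's body presses on something with over 40 N, if the wrist force passes 120 N, or if a joint passes its speed limit or range.

### The arm

A 7-joint arm with a two-finger parallel gripper is mounted at the origin on the work surface. World frame = base frame: x ahead of the robot, y to its left, z up, the work surface at z = 0. Lengths are in m, angles in rad, forces in N, time in s.
With the tool pointing down it reaches from about 0.4 to 0.875 m from the base axis. Payload 19.3 kg.
Tool frame: the origin (TCP) lies on the centre line of the jaws, within the pads' length; the fingertips stand 14 mm ahead of it and the grasp point (between the pads) lies 5 mm behind it; x points along the fingers, y is the direction in which the jaws open and shut, and the axes are right-handed (so a half turn about x gives the same grasp; the last joint's range is limited). The gripper opens to 85 mm and grips with 20 to 120 N. Pads are 22 mm wide; open, the fingers measure 114 mm over their backs; the gripper's body (76 mm by 85 mm) begins 54 mm behind the grasp point. The pads swing forward as they close: fully open they stand 13 mm farther back than shut.
Start: joints at [1.057, 0.521, -0.036, 1.599, 0.021, 1.021, -0.113], TCP at [0.268, -0.564, 0.245] pointing down, gripper open.
Joint ranges: [-2.91, 2.91], [-0.3, 2.13], [-1.5, 1.42], [0.17, 2.43], [-1.26, 4.41], [0.16, 1.93], [-2.52, 2.52]. Speed limits (rad/s): [1.89, 1.89, 2.39, 2.39, 3.01, 3.01, 3.01].

### API

Orientations are given as [roll, pitch, yaw] about the fixed x, y, z axes, in that order (R = Rz(yaw) Ry(pitch) Rx(roll)).
In Python, from workcell import monitor, optics, bot gives the robot as it stands.
- The arm moves only by the tool arm_command, never from a script. Its arguments are lists of equal length, an entry for each row: "delta_pos": the shift along the tool's x, y, z as a fraction of full scale, a list of three; "rotation": the turn, a rotation vector about the tool's x, y, z as a fraction of full scale, a list of three. In form: {"delta_pos": [[dx, dy, dz], ...], "rotation": [[wx, wy, wz], ...]}. A call has 1 to 10 rows; each row shifts and turns the pose as measured when the row begins, along the tool's axes as they then stand; what a row does not reach is not made up. Full scale, the value 1, is 30 mm for a shift and 6 degrees for a turn. A row lasts 1/10 s, in which the tool goes at most 50 mm and 8.59 degrees, less where a joint would pass 70% of its speed; a pose out of reach is approached as far as the arm can. A call with a number of a shift or a turn outside -1 to 1 is refused whole. A call with a gripper value outside its range is refused whole. "gripper" is the closure, from -1 (fully open) to 1 (shut), so that 0 is half open, set as the call begins (left out, the last holds). The fingers move at their own pace and stop on an object; "grip_force" is the grip in N (left out, the last holds). Time passes only in rows, so rows that do not move let the fingers close. It gives the time, the measured TCP pose, the force and the opening at its end, in the units of the state.
- monitor.observe(): the state, without advancing time (a new reading comes with each control period).
- optics.grab_frame(name): name is "scene" or "top"; returns the picture (384x512x3 uint8, red, green, blue); there is no depth.
- optics.camera_params(name): a dict with "fx", "fy", "cx", "cy" (pixels), "dist_coeffs" ([k1, k2, p1, p2, k3] as OpenCV has them; the pictures are not rectified), "origin" and "rotation" of the camera in the world. Camera axes: x right, y down, z forward; pixel columns grow to the right and rows downward; lengths in m; the calibration is good to about 2 mm. A picture is of the moment at which its call begins. camera_params takes no time and is no camera call.
- bot.job_done(): hands the job in, once; it reports no verdict.
The state is a dict: "clock": time; "qpos": joint angles; "qd": joint speeds; "joint_efforts": joint torques, N m; "position": TCP position; "tool_rot": TCP orientation; "force": force on the tool from outside, world axes, zero at the start; "moment": the same for the moment, N m; "grip_width": finger opening in m.
Only numpy, scipy, OpenCV 4.12 (cv2) and the standard library are available. Lean on these libraries where they do the work, as an engineer would, in place of code of your own. Each camera call takes 0.05 s, during which the arm holds its last target. There are 200 camera calls.

## Working session

There is one attempt and no reset: what is moved stays moved. The work goes in short steps, Python scripts to look and compute and a tool call to move; the robot and the scene stay as the last step left them, time stands still between calls to the robot, and variables do not carry over. Pictures are saved under pics/ and viewed, about 12 in all and at most 16, crops included, and the job is handed in when it is done.

Besides the shell and the picture viewer there is one more tool, called after "Request:" as name(argument=value, ...) on one line, values as JSON. arm_command: Moves the arm, as the interface text tells. Its arguments: {"type":"object","properties":{"delta_pos":{"type":"array","items":{"type":"array","items":{"type":"number"}}},"rotation":{"type":"array","items":{"type":"array","items":{"type":"number"}}},"gripper":{"type":"number"},"grip_force":{"type":"number"}},"required":["delta_pos","rotation"]}

```bash
mkdir -p pics; python3 - <<'E'
from workcell import monitor, optics, bot
import cv2
s=monitor.observe();print({k:(v if not hasattr(v,'tolist') else v.tolist()) for k,v in s.items()})
for n in("scene","top"):
    print(n,optics.camera_params(n)); im=optics.grab_frame(n); cv2.imwrite(f"pics/{n}0.png",im[:,:,::-1])
E
```

```text
{'clock': 0.0, 'qpos': [1.056816232710966, 0.522021530994785, -0.03630199989843331, 1.600011626798335, 0.021175405701017475, 1.0210950874400762, -0.11280306846721214], 'qd': [-0.0015634752664428861, -0.0008442234119978488, -0.001084952982967974, -1.6649074228399715e-05, -8.058442315874516e-05, 4.9972807108957795e-05, -0.0016800446649830414], 'joint_efforts': [-0.0016123737805173732, -92.70863771438599, 1.9794058799743652, -36.99256181716919, 0.01793888455722481, 0.008278953318949789, 2.173343318645493e-05], 'position': [0.2681677343961206, -0.5641841091156872, 0.2447200195676017], 'tool_rot': [-1.506343626622076, 1.569644823283883, 2.0789812588042587], 'force': [-0.31442094519923514, -0.9474190832573717, -0.011018253443258555], 'moment': [-0.013050065636864455, -0.012460524474568364, -0.03849009955905017], 'grip_width': 0.0852642847710148}
scene {'fx': 359.3679241312446, 'fy': 359.3679241312446, 'cx': 253.2591749307165, 'cy': 194.53188268806477, 'dist_coeffs': array([0.02152096, 0.        , 0.        , 0.        , 0.        ]), 'origin': array([1.39576152, 0.30792965, 0.6513581 ]), 'rotation': array([-2.1655189 , -0.01521603,  1.86913406])}
top {'fx': 473.6162726073245, 'fy': 473.6162726073245, 'cx': 248.2377789931212, 'cy': 189.83177619954517, 'dist_coeffs': array([-0.17598837,  0.        ,  0.        ,  0.        ,  0.        ]), 'origin': array([0.45431941, 0.04915779, 1.68317129]), 'rotation': array([-3.04028154,  0.00832264, -1.58361005])}
```

View pics/top0.png

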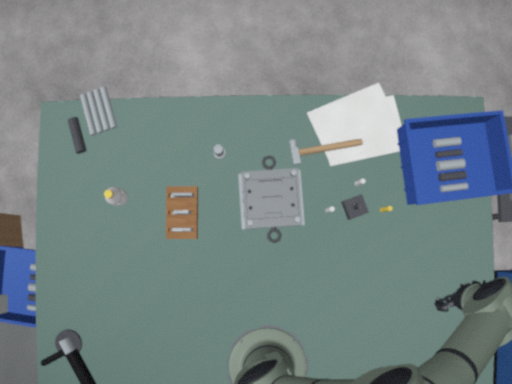

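View pics/scene0.png

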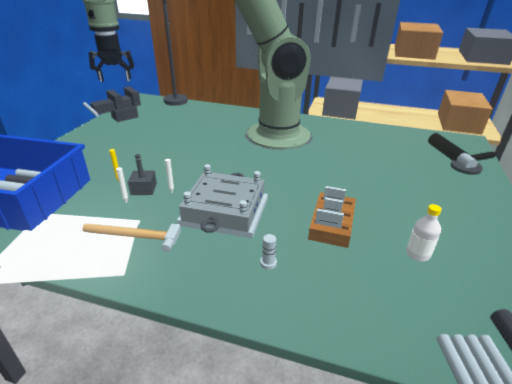

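The rack is on the left with three tongues and the mould is in the middle. There are four punch-like rods: dark at top (356,207) in the stand, white at (330,209) and (360,182), yellow at (386,209). The dark steel one in the stand block fits the description. I'll confirm that in a crop.

```bash
cat > h.py <<'E'
import numpy as np, cv2
from scipy.spatial.transform import Rotation as Ro
from scipy.optimize import least_squares
from workcell import monitor, optics, bot
def cam(n):
    p=optics.camera_params(n); K=np.array([[p['fx'],0,p['cx']],[0,p['fy'],p['cy']],[0,0,1]])
    r=np.array(p['rotation']); R=Ro.from_euler('xyz',r).as_matrix() if r.ndim==1 else r
    return K,np.array(p['dist_coeffs']),R,np.array(p['origin'])
def ray(n,uv):
    K,d,R,o=cam(n); q=cv2.undistortPoints(np.array(uv,float).reshape(-1,1,2),K,d).reshape(-1,2)
    return o,np.c_[q,np.ones(len(q))]@R.T
def onz(n,uv,z):
    o,d=ray(n,uv); return o+d*((z-o[2])/d[:,2])[:,None]
def proj(n,P):
    K,d,R,o=cam(n); return cv2.projectPoints((np.array(P,float).reshape(-1,3)-o)@R,np.zeros(3),np.zeros(3),K,d)[0].reshape(-1,2)
def crop(im,x,y,w,h,k,f):
    cv2.imwrite(f,cv2.resize(im[y:y+h,x:x+w],None,fx=k,fy=k,interpolation=cv2.INTER_CUBIC)[:,:,::-1])
def pose2(x,y,a): return lambda L: np.c_[x+np.cos(a)*L[:,0]-np.sin(a)*L[:,1], y+np.sin(a)*L[:,0]+np.cos(a)*L[:,1], L[:,2]]
def tool():
    s=monitor.observe(); return np.array(s['position']),Ro.from_euler('xyz',s['tool_rot']).as_matrix(),s
def to_tool(v): # world vec -> tool axes in fraction units
    p,R,s=tool(); return R.T@np.array(v)/0.03
E
python3 - <<'E'
from h import *
print(Ro.from_euler('xyz',monitor.observe()['tool_rot']).as_matrix().round(3))
t=cv2.imread("pics/top0.png")[:,:,::-1]; s=cv2.imread("pics/scene0.png")[:,:,::-1]
a=cv2.resize(t[160:245,155:225],(490,595),interpolation=2)
crop(t,230,145,85,85,7,"pics/mould.png")
b=[cv2.resize(s[145:210,105:190],(510,390),interpolation=2),cv2.resize(t[165:230,315,][None] if 0 else t[170:225,315:400],(510,330),interpolation=2)]
cv2.imwrite("pics/stand.png",cv2.resize(np.vstack(b),None,fx=.8,fy=.8)[:,:,::-1])
m=((t[:,:,0].astype(int)-t[:,:,2])>50)[160:250,150:215].astype(np.uint8); ys,xs=np.nonzero(m); pts=np.c_[xs+150,ys+160].astype(np.float32)
print("rack",cv2.minAreaRect(pts))
for n,u in(("top",[(182,212),(271,198),(356,207)]),): print(onz(n,u,0.04))
h,w=t.shape[:2]
E
```

```text
[[-0.     0.429 -0.903]
 [ 0.001 -0.903 -0.429]
 [-1.    -0.001  0.   ]]
rack ((181.0, 212.5), (51.0, 30.0), 90.0)
[[ 0.54696354  0.29273551  0.04      ]
 [ 0.59186563 -0.01818401  0.04      ]
 [ 0.55596224 -0.31580792  0.04      ]]
```

View pics/mould.png

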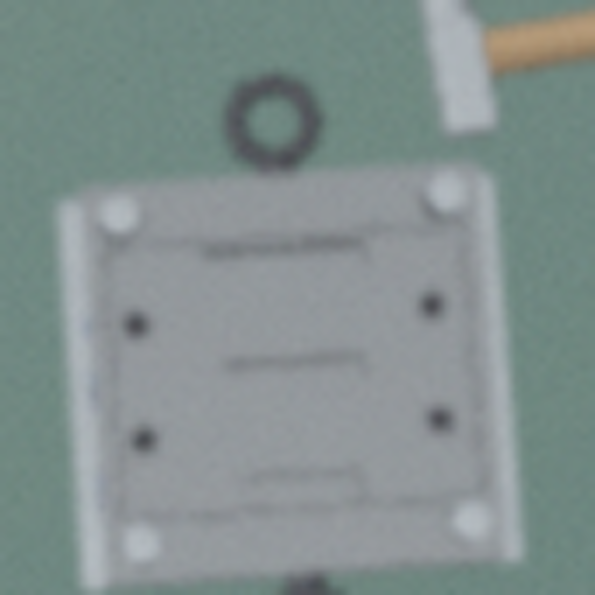

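View pics/stand.png

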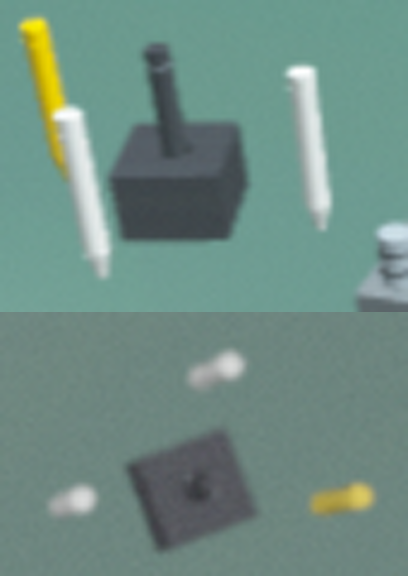

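The dark rod in the stand is confirmed as the steel punch; the white and yellow rods stand free. Now to measure the mould, rack tongues and stand.

```bash
python3 - <<'E'
from h import *
t=np.mean([optics.grab_frame("top").astype(float) for _ in range(8)],0); s=np.mean([optics.grab_frame("scene").astype(float) for _ in range(8)],0)
np.save("t0.npy",t);np.save("s0.npy",s)
T=t.clip(0,255).astype(np.uint8);S=s.clip(0,255).astype(np.uint8)
a=cv2.resize(T[180:245,160:205],(405,585),interpolation=2); 
b=cv2.resize(S[155:245,165:275],(390,319),interpolation=2); c=cv2.resize(S[180:250,300:365],(287,309),interpolation=2)
o=np.zeros((600,800,3),np.uint8); o[:585,:405]=a; o[:319,407:797]=b; o[-278:,407:694]=c[:278]
cv2.imwrite("pics/c2.png",o[:,:,::-1])
# pillars in top: bright centroid
g=t.mean(2)
P=[]
for u,v in [(119,214),(447,193),(142,543),(472,520)]:
    u=(u+.5)/7-.5+230; v=(v+.5)/7-.5+145
    x0,y0=int(round(u)),int(round(v)); w=g[y0-3:y0+4,x0-3:x0+4]; w=np.clip(w-np.percentile(w,50)-10,0,None)
    yy,xx=np.mgrid[y0-3:y0+4,x0-3:x0+4]; P.append([(w*xx).sum()/w.sum(),(w*yy).sum()/w.sum()])
P=np.array(P);print(P.round(2))
W=onz("top",P,.104);print(W.round(4))
L=np.array([[79,79,104],[79,-79,104],[-79,79,104],[-79,-79,104]])/1000.
r=least_squares(lambda q:(proj("top",pose2(*q)(L))-P).ravel(),[.59,-.02,0]);print("mould",r.x,r.fun.round(2))
print("scene pillars",proj("scene",pose2(*r.x)(L)).round(1))
E
```

```text
[[246.5  175.25]
 [293.41 171.98]
 [249.59 222.35]
 [296.83 219.01]]
[[ 0.6644  0.0655  0.104 ]
 [ 0.6734 -0.0927  0.104 ]
 [ 0.5061  0.0571  0.104 ]
 [ 0.515  -0.1006  0.104 ]]
mould [ 0.58968782 -0.01766122  0.05389653] [-0.    0.02 -0.1   0.16  0.05 -0.14  0.06 -0.03]
scene pillars [[243.7 202.7]
 [187.5 193.8]
 [257.7 173.1]
 [207.6 166.1]]
```

View pics/c2.png

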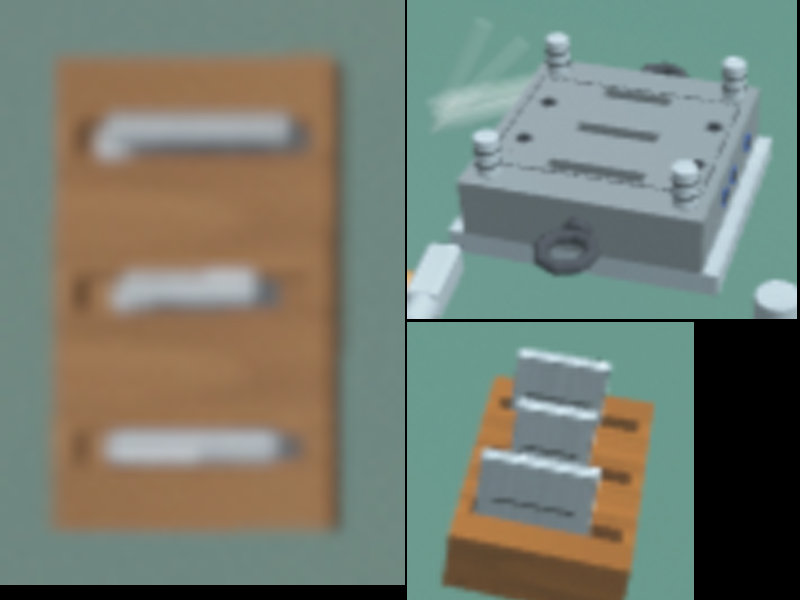

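Rack order, far to near: long, short, middle. The white streaks in the averaged scene crop mean a look-alike or the stand was knocked during averaging, so I'll recheck the stand later. Next, the strip positions.

```bash
cat >> h.py <<'E'
def avg(n,k=4): return np.mean([optics.grab_frame(n).astype(float) for _ in range(k)],0)
def strips(t,box,z,thr=165,K=9,amin=1500):
    x,y,w,h=box; g=cv2.resize(t[y:y+h,x:x+w].min(2).astype(np.float32),None,fx=K,fy=K,interpolation=cv2.INTER_CUBIC)
    cs=cv2.findContours((g>thr).astype(np.uint8),cv2.RETR_EXTERNAL,cv2.CHAIN_APPROX_NONE)[0]; out=[]
    for c in cs:
        if cv2.contourArea(c)<amin: continue
        f=lambda q:(np.array(q,float)+.5)/K-.5+[x,y]
        (cx,cy),wh,a=cv2.minAreaRect(c); b=cv2.boxPoints(((cx,cy),wh,a))
        W=onz("top",f(b),z); C=onz("top",f([[cx,cy]]),z)[0]
        e=[W[1]-W[0],W[2]-W[1]]; i=int(np.linalg.norm(e[1])>np.linalg.norm(e[0])); d=e[i]*np.sign(e[i][1])
        out.append((C,np.linalg.norm(e[i]),np.linalg.norm(e[1-i]),np.arctan2(-d[0],d[1])))
    return out
E
python3 - <<'E'
from h import *
t=np.load("t0.npy"); s=np.load("s0.npy")
for th in(130,150,165): 
  print(th)
  for o in strips(t,(160,180,45,65),.083,th): print(o[0].round(4),round(o[1],4),round(o[2],4),round(o[3],3))
# scene endpoints of top edges (eye)
for n,q in dict(long=[(482,456),(600,471)],short=[(517,402),(597,417)],middle=[(517,352),(610,368)]).items():
    uv=[(300+(u-407)/4.415-.4,180+(v-322)/4.415-.4) for u,v in q]; w=onz("scene",uv,.083); print(n,w.round(4).tolist(),w.mean(0).round(4))
# rack outline
K=9;m=cv2.resize((t[:,:,0]-t[:,:,2])[175:250,155:210].astype(np.float32),None,fx=K,fy=K,interpolation=2)>35
c=max(cv2.findContours(m.astype(np.uint8),0,1)[0],key=cv2.contourArea); r=cv2.minAreaRect(c); b=(cv2.boxPoints(r)+.5)/K-.5+[155,175]
W=onz("top",b,.04);print("rack",W.round(4).tolist(),W.mean(0),np.linalg.norm(np.diff(W,axis=0),axis=1))
S=np.vstack([cv2.resize(optics.grab_frame("scene")[145:210,105:190],(510,390),interpolation=2),cv2.resize(optics.grab_frame("top")[170:225,315:400],(510,330),interpolation=2)])
cv2.imwrite("pics/stand2.png",cv2.resize(S,None,fx=.8,fy=.8)[:,:,::-1]); print(monitor.observe()['clock'])
E
```

```text
130
[0.4865 0.2903 0.083 ] 0.0668 0.0135 -0.009
[0.5464 0.2931 0.083 ] 0.0563 0.015 0.041
[0.6069 0.2905 0.083 ] 0.0746 0.0173 0.098
150
[0.4861 0.2906 0.083 ] 0.063 0.0113 -0.009
[0.5465 0.2933 0.083 ] 0.0536 0.0124 0.047
[0.6071 0.2909 0.083 ] 0.0715 0.0143 0.108
165
[0.4861 0.2908 0.083 ] 0.0604 0.009 -0.009
[0.5467 0.2934 0.083 ] 0.0503 0.0099 0.049
[0.6074 0.2912 0.083 ] 0.0681 0.011 0.121
long [[0.6069, 0.251, 0.083], [0.5997, 0.3203, 0.083]] [0.6033 0.2856 0.083 ]
short [[0.5423, 0.2632, 0.083], [0.5431, 0.3132, 0.083]] [0.5427 0.2882 0.083 ]
middle [[0.4833, 0.2552, 0.083], [0.4835, 0.3159, 0.083]] [0.4834 0.2855 0.083 ]
rack [[0.456, 0.3514, 0.04], [0.6401, 0.3505, 0.04], [0.6378, 0.2399, 0.04], [0.4545, 0.2417, 0.04]] [0.5470899  0.29588025 0.04      ] [0.18410195 0.1106709  0.18336431]
1.0
```

View pics/stand2.png

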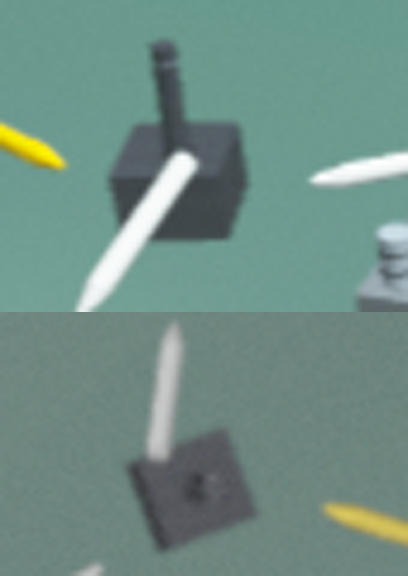

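The white and yellow look-alikes toppled on their own, and the stand and punch haven't moved. Now a planner helper, plus the collision-free insertion profile.

```bash
cat >> h.py <<'E'
EX,EY,EZ=np.eye(3)
def Rdown(a,tilt=0.): # tool x down, tool y = mould x (yaw a), tilt: top leans to +y
    R0=np.c_[[0,0,-1],[1,0,0],[0,-1,0]].astype(float)
    return Ro.from_euler('z',a).as_matrix()@Ro.from_rotvec([-tilt,0,0]).as_matrix()@R0
def rows(p1,R1,n=None,p0=None,R0=None):
    p,R,_=tool(); p=p if p0 is None else p0; R=R if R0 is None else R0
    w=Ro.from_matrix(R.T@R1).as_rotvec(); d=np.array(p1)-p
    n=n or int(np.ceil(max(np.linalg.norm(d)/.029,np.linalg.norm(w)/np.radians(5.9)))); D=[];W=[]
    for i in range(n):
        Ri=R@Ro.from_rotvec(w*i/n).as_matrix(); D.append((Ri.T@d/n/.03).round(3).tolist()); W.append((w/n/np.radians(6)).round(3).tolist())
    for k in range(0,n,10): print("delta_pos",D[k:k+10],"\n rotation",W[k:k+10])
E
cat > path.py <<'E'
import numpy as np
def tong(b,y,z,th,k=41):
    P=np.array([[-b/2,0],[b/2+15,0],[b/2+15,10],[b/2,10],[b/2,75],[-b/2,75]]);Q=np.r_[P,P[:1]]
    s=np.linspace(0,1,k)[:,None];B=np.vstack([Q[i]*(1-s)+Q[i+1]*s for i in range(6)])
    c,n=np.cos(th),np.sin(th); return np.c_[y+B[:,0]*c+B[:,1]*n, z-B[:,0]*n+B[:,1]*c],(c,n)
def clear(b,y,z,th):
    L=b/2+5; B,(c,n)=tong(b,y,z,th)
    segs=[((-L-60,28),(-L,28)),((-L,28),(-L,0)),((-L,0),(L+20,0)),((L+20,0),(L+20,18)),((L+20,18),(L,18)),((L,18),(L,28)),((L,28),(L+60,28))]
    def inside(p): # free space
        Y,Z=p[:,0],p[:,1]; return (Z>28)|((abs(Y)<L)&(Z>0))|((Y>0)&(Y<L+20)&(Z>0)&(Z<18))
    d=np.full(len(B),1e9)
    for a,e in segs:
        a=np.array(a,float);e=np.array(e,float);v=e-a;t=np.clip((B-a)@v/(v@v),0,1);d=np.minimum(d,np.hypot(*(B-a-t[:,None]*v).T))
    ins=inside(B); return np.where(ins,d,-d).min()
if __name__=="__main__":
  from scipy.optimize import minimize
  for b in(50,60,70):
    print(b)
    best=(-1,0,0)
    for deg in(30,27,24,21,18,15,12,9,6,3,0):
        th=np.radians(deg); Y,Z=(np.arange(-30,10,1),np.arange(0,45,1)) 
        if deg==30: # prefer deepest with clearance >=1.2
            C=[(clear(b,y,z,th),y,z) for y in Y for z in Z if z-(b/2+15)*np.sin(th)<14 ]
        else: C=[(clear(b,y,z,th),y,z) for y in np.arange(y0-4,y0+4.1,.5) for z in np.arange(z0-5,z0+3,.5)]
        c,y0,z0=max(C); print(deg,round(c,2),y0,z0)
        if deg==30: print("   descent clr",[(dz,round(clear(b,y0,z0+dz,th),1)) for dz in(5,10,15,20,25,30)])
E
python3 path.py; python3 - <<'E'
from h import *
rows([.5465,.2915,.2],Rdown(0))
E
```

```text
50
30 9.36 -19 33
   descent clr [(5, np.float64(9.4)), (10, np.float64(10.0)), (15, np.float64(12.4)), (20, np.float64(14.9)), (25, np.float64(17.5)), (30, np.float64(20.8))]
27 10.79 -21.0 35.5
24 12.2 -22.5 38.0
21 14.01 -23.5 40.5
18 15.99 -24.0 43.0
15 18.09 -25.5 45.5
12 20.41 -26.0 48.0
9 22.85 -26.0 50.5
6 25.45 -24.5 53.0
3 27.91 -21.5 55.5
0 30.0 -17.5 58.0
60
30 13.03 -22 36
   descent clr [(5, np.float64(13.0)), (10, np.float64(13.7)), (15, np.float64(15.9)), (20, np.float64(18.4)), (25, np.float64(20.9)), (30, np.float64(23.8))]
27 14.36 -24.0 38.5
24 15.74 -25.5 41.0
21 17.52 -26.5 43.5
18 19.53 -27.0 46.0
15 21.5 -28.5 48.5
12 23.79 -28.5 51.0
9 26.21 -28.5 53.5
6 28.69 -26.5 56.0
3 31.06 -23.5 58.5
0 33.0 -19.5 61.0
70
30 13.0 -22 38
   descent clr [(5, np.float64(13.7)), (10, np.float64(14.2)), (15, np.float64(16.2)), (20, np.float64(18.7)), (25, np.float64(21.2)), (30, np.float64(24.0))]
27 16.91 -26.0 40.5
24 18.59 -28.0 43.0
21 20.3 -29.0 45.5
18 22.28 -29.5 48.0
15 24.17 -30.5 50.5
12 26.33 -31.0 53.0
9 28.65 -30.5 55.5
6 31.05 -28.5 58.0
3 33.25 -24.5 60.5
0 35.
[... 894 characters left out ...]
-0.0, -0.0], [-0.336, -0.0, -0.0], [-0.336, -0.0, -0.0], [-0.336, -0.0, -0.0], [-0.336, -0.0, -0.0]]
delta_pos [[0.047, -0.101, -0.932], [0.047, -0.069, -0.935], [0.047, -0.036, -0.937], [0.047, -0.003, -0.938], [0.047, 0.03, -0.937], [0.047, 0.063, -0.935], [0.047, 0.096, -0.933], [0.047, 0.129, -0.929], [0.047, 0.162, -0.923], [0.047, 0.194, -0.917]] 
 rotation [[-0.336, -0.0, -0.0], [-0.336, -0.0, -0.0], [-0.336, -0.0, -0.0], [-0.336, -0.0, -0.0], [-0.336, -0.0, -0.0], [-0.336, -0.0, -0.0], [-0.336, -0.0, -0.0], [-0.336, -0.0, -0.0], [-0.336, -0.0, -0.0], [-0.336, -0.0, -0.0]]
delta_pos [[0.047, 0.226, -0.91], [0.047, 0.258, -0.901]] 
 rotation [[-0.336, -0.0, -0.0], [-0.336, -0.0, -0.0]]
```

```bash
cat > p2.py <<'E'
from path import *
for b in(50,60,70):
    print(b)
    for deg in(35,30,25,20,15,10,5,0):
        th=np.radians(deg); r=[]
        for h in(1,2,3,4,5):
            z=h+(b/2+15)*np.sin(th); c,y=max((clear(b,y,z,th),y) for y in np.arange(-40,10,.5)); r.append((round(float(c),2),float(y),round(float(z),1),h))
        m=max(r); print(deg,m)
        if deg>=30: print("   descent",[(dz,round(float(clear(b,m[1],m[2]+dz,th)),1)) for dz in(2,5,8,12,16,20,25)])
E
python3 p2.py
```

```text
50
35 (5.0, -10.5, 27.9, 5)
   descent [(2, 3.5), (5, 2.0), (8, 2.0), (12, 2.0), (16, 2.3), (20, 4.6), (25, 7.5)]
30 (5.0, -12.5, 25.0, 5)
   descent [(2, 3.7), (5, 2.9), (8, 2.9), (12, 2.9), (16, 3.3), (20, 5.3), (25, 7.8)]
25 (3.16, -9.5, 21.9, 5)
20 (2.7, -3.5, 16.7, 3)
15 (2.85, -3.0, 13.4, 3)
10 (3.0, -2.0, 9.9, 3)
5 (3.22, -1.5, 7.5, 4)
0 (4.0, 1.0, 4.0, 4)
60
35 (5.0, -9.5, 30.8, 5)
   descent [(2, 3.4), (5, 1.9), (8, 1.9), (12, 1.9), (16, 2.2), (20, 4.5), (25, 7.4)]
30 (5.0, -11.5, 27.5, 5)
   descent [(2, 3.4), (5, 2.5), (8, 2.5), (12, 2.5), (16, 3.0), (20, 5.0), (25, 7.5)]
25 (5.0, -13.5, 24.0, 5)
20 (2.88, -4.0, 18.4, 3)
15 (3.0, -3.0, 14.6, 3)
10 (3.0, -2.0, 10.8, 3)
5 (3.22, -1.5, 7.9, 4)
0 (4.0, 1.0, 4.0, 4)
70
35 (5.0, -9.0, 33.7, 5)
   descent [(2, 3.6), (5, 2.3), (8, 2.3), (12, 2.3), (16, 2.6), (20, 4.9), (25, 7.7)]
30 (5.0, -11.0, 30.0, 5)
   descent [(2, 3.6), (5, 2.7), (8, 2.7), (12, 2.7), (16, 3.2), (20, 5.2), (25, 7.7)]
25 (5.0, -13.0, 26.1, 5)
20 (3.96, -9.5, 21.1, 4)
15 (3.0, -3.0, 15.9, 3)
10 (3.0, -1.5, 11.7, 3)
5 (3.22, -1.5, 8.4, 4)
0 (4.0, 1.0, 4.0, 4)
```

Request:
arm_command(delta_pos=[[0.047,-0.681,-0.645],[0.047,-0.658,-0.668],[0.047,-0.634,-0.691],[0.047,-0.609,-0.713],[0.047,-0.584,-0.734],[0.047,-0.557,-0.754],[0.047,-0.531,-0.773],[0.047,-0.503,-0.791],[0.047,-0.475,-0.808],[0.047,-0.446,-0.825]], rotation=[[-0.336,0,0],[-0.336,0,0],[-0.336,0,0],[-0.336,0,0],[-0.336,0,0],[-0.336,0,0],[-0.336,0,0],[-0.336,0,0],[-0.336,0,0],[-0.336,0,0]], gripper=0.0, grip_force=80)

```text
clock: 2.0
position: [0.3552, -0.2899, 0.2306]
tool_rot: [0.977, 1.568, -1.361]
force: [0.3, -1.6, -0.5]
grip_width: 0.0427
```

Request:
arm_command(delta_pos=[[0.03,-0.417,-0.84],[0.03,-0.387,-0.854],[0.03,-0.357,-0.867],[0.03,-0.326,-0.879],[0.03,-0.295,-0.89],[0.03,-0.263,-0.9],[0.03,-0.231,-0.909],[0.03,-0.199,-0.916],[0.03,-0.167,-0.923],[0.03,-0.134,-0.928]], rotation=[[-0.336,0,0],[-0.336,0,0],[-0.336,0,0],[-0.336,0,0],[-0.336,0,0],[-0.336,0,0],[-0.336,0,0],[-0.336,0,0],[-0.336,0,0],[-0.336,0,0]])

```text
clock: 3.0
position: [0.4413, -0.0102, 0.2221]
tool_rot: [1.181, 1.563, -0.791]
force: [0.6, -2.0, -0.6]
grip_width: 0.0427
```

```bash
python3 - <<'E'
from h import *
t=avg("top",3)
for o in strips(t,(160,180,45,65),.083,150): print(o[0].round(4),round(o[1],4),round(o[2],4),round(o[3],3))
rows([.5465,.2915,.15],Rdown(0))
E
```

```text
[0.4863 0.2908 0.083 ] 0.0634 0.0117 -0.009
[0.5465 0.2934 0.083 ] 0.0534 0.0125 0.047
[0.607  0.2909 0.083 ] 0.0716 0.0144 0.111
delta_pos [[0.198, -0.058, -0.886], [0.198, -0.029, -0.887], [0.198, 0.001, -0.887], [0.198, 0.031, -0.887], [0.199, 0.06, -0.885], [0.199, 0.09, -0.883], [0.199, 0.119, -0.879], [0.199, 0.149, -0.875], [0.199, 0.178, -0.869], [0.2, 0.207, -0.863]] 
 rotation [[-0.318, 0.003, -0.005], [-0.318, 0.003, -0.005], [-0.318, 0.003, -0.005], [-0.318, 0.003, -0.005], [-0.318, 0.003, -0.005], [-0.318, 0.003, -0.005], [-0.318, 0.003, -0.005], [-0.318, 0.003, -0.005], [-0.318, 0.003, -0.005], [-0.318, 0.003, -0.005]]
delta_pos [[0.2, 0.235, -0.855], [0.2, 0.264, -0.847]] 
 rotation [[-0.318, 0.003, -0.005], [-0.318, 0.003, -0.005]]
```

Request:
arm_command(delta_pos=[[0.198,-0.058,-0.886],[0.198,-0.029,-0.887],[0.198,0.001,-0.887],[0.198,0.031,-0.887],[0.199,0.06,-0.885],[0.199,0.09,-0.883],[0.199,0.119,-0.879],[0.199,0.149,-0.875],[0.199,0.178,-0.869],[0.2,0.207,-0.863]], rotation=[[-0.318,0.003,-0.005],[-0.318,0.003,-0.005],[-0.318,0.003,-0.005],[-0.318,0.003,-0.005],[-0.318,0.003,-0.005],[-0.318,0.003,-0.005],[-0.318,0.003,-0.005],[-0.318,0.003,-0.005],[-0.318,0.003,-0.005],[-0.318,0.003,-0.005]])

```text
clock: 4.15
position: [0.5346, 0.235, 0.1597]
tool_rot: [0.344, 1.562, -1.304]
force: [-1.1, 0.6, 0.6]
grip_width: 0.0423
```

Request:
arm_command(delta_pos=[[0.2,0.235,-0.855],[0.2,0.264,-0.847],[0,0,0]], rotation=[[-0.318,0.003,-0.005],[-0.318,0.003,-0.005],[0,0,0]])

```text
clock: 4.45
position: [0.5544, 0.2863, 0.1455]
tool_rot: [0.047, 1.563, -1.532]
force: [-0.2, -0.7, 0.0]
grip_width: 0.0424
```

```bash
python3 - <<'E'
from h import *
T=optics.grab_frame("top");S=optics.grab_frame("scene")
o=np.zeros((450,800,3),np.uint8); o[:,:398]=cv2.resize(T[170:260,140:220],(398,450),interpolation=2); o[:,402:]=cv2.resize(S[130:250,290:396],(398,450),interpolation=2)
cv2.imwrite("pics/g1.png",o[:,:,::-1]); rows([.5465,.2905,.060],Rdown(0.02))
E
```

```text
delta_pos [[0.955, -0.089, -0.089], [0.955, -0.088, -0.086], [0.956, -0.087, -0.084]] 
 rotation [[-0.101, 0.032, -0.002], [-0.101, 0.032, -0.002], [-0.101, 0.032, -0.002]]
```

View pics/g1.png

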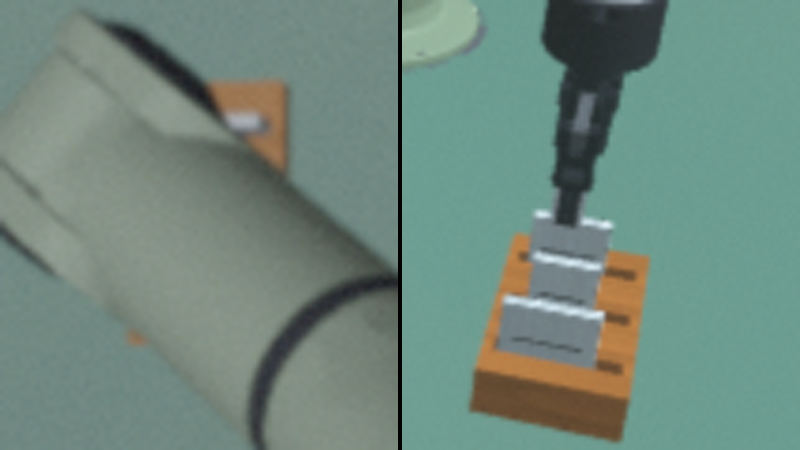

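The arm hides the top view. In the scene view the fingers line up with the short tongue, at about column 568 in the crop. I'll check with a projection.

```bash
python3 - <<'E'
from h import *
k=3.755
for P in [(.5544,.2863,.133),(.5544,.2863,.1455),(.5465,.2934,.083)]:
    u=proj("scene",P)[0]; print(P,u.round(1),"crop",((u+.5-[290,130])*k+[402,0]).round(0))
E
```

```text
(0.5544, 0.2863, 0.133) [334.9 186.3] crop [573. 213.]
(0.5544, 0.2863, 0.1455) [335.6 182.4] crop [575. 199.]
(0.5465, 0.2934, 0.083) [335.3 200.5] crop [574. 267.]
```

Request:
arm_command(delta_pos=[[0.955,-0.089,-0.11],[0.955,-0.088,-0.1],[0.956,-0.087,-0.1],[0,0,0]], rotation=[[-0.101,0.032,0],[-0.101,0.032,0],[-0.101,0.032,0],[0,0,0]])

```text
clock: 4.95
position: [0.5488, 0.2857, 0.0597]
tool_rot: [1.155, 1.566, -0.403]
force: [-0.6, -0.1, 0.8]
grip_width: 0.0424
```

Request:
arm_command(delta_pos=[[0,-0.04,-0.12],[0,0,-0.07],[0,0,0]], rotation=[[0,0,0],[0,0,0],[0,0,0]])

```text
clock: 5.25
position: [0.5494, 0.2901, 0.0634]
tool_rot: [1.344, 1.563, -0.218]
force: [0.1, 0.3, 0.3]
grip_width: 0.0424
```

Request:
arm_command(delta_pos=[[0,0,0],[0,0,0],[0,0,0],[0,0,0],[0,0,0],[0,0,0]], rotation=[[0,0,0],[0,0,0],[0,0,0],[0,0,0],[0,0,0],[0,0,0]], gripper=1)

```text
clock: 5.85
position: [0.5494, 0.2901, 0.0657]
tool_rot: [1.408, 1.562, -0.154]
force: [-0.0, 0.9, -3.4]
grip_width: 0.0089
```

Request:
arm_command(delta_pos=[[-0.6,0,0],[-0.9,0,0],[-1,0,0],[-1,0,0],[-1,0,0],[-0.3,0,0]], rotation=[[0,0,0],[0,0,0],[0,0,0],[0,0,0],[0,0,0],[0,0,0]])

```text
clock: 6.45
position: [0.5475, 0.2894, 0.2125]
tool_rot: [0.914, 1.565, -0.648]
force: [0.6, -0.7, -2.9]
grip_width: 0.0087
```

```bash
python3 - <<'E'
from h import *
from path import clear
p,R,s=tool();print(p.round(4),s['force'],s['grip_width'])
M=np.array([.58969,-.01766]);a=.0539
mx=np.array([np.cos(a),np.sin(a)]);my=np.array([-np.sin(a),np.cos(a)])
for n,x in(("short",-.056),("middle",0),("long",.056)): print(n,M+mx*x)
print("path clr",[round(float(clear(50,y,z,np.radians(d))),1) for (d,y,z) in [(30,-12,24.5),(28,-11.5,23.2),(26,-10,21.5),(24,-8,19.8),(22,-5.5,18),(20,-3.5,16.7),(17.5,-3.2,15),(15,-3,13.4),(12.5,-2.5,11.7),(10,-2,9.9),(5,-1.5,7.5),(2,0,5),(0,0,3)]])
S=optics.grab_frame("scene"); crop(S,290,80,110,150,4,"pics/g2.png")
E
```

```text
[0.5475 0.2894 0.2125] [ 0.63971452 -0.72162054 -2.86737524] 0.008719305069023044
short [ 0.53377133 -0.02067694]
middle [ 0.58969 -0.01766]
long [ 0.64560867 -0.01464306]
path clr [4.5, 4.4, 3.0, 1.5, 1.3, 2.7, 2.8, 2.9, 3.0, 3.0, 3.2, 3.6, 3.0]
```

View pics/g2.png

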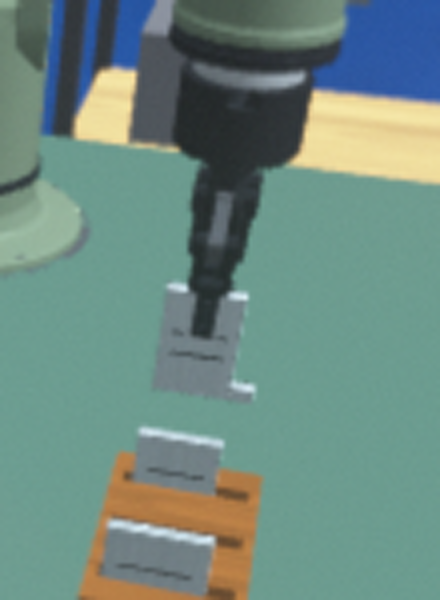

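```bash
python3 - <<'E'
from h import *
p,R,s=tool(); a=.013
L=np.array([[5,-25,0],[5,40,0],[5,-25,75],[5,25,75],[-5,-25,75],[-5,25,75]])/1e3
P=pose2(p[0],p[1],a)(L+[0,0,p[2]-.055]); print("pred crop",((proj("scene",P)+.5-[290,80])*4).round(0).tolist())
# mould face features in both views
M=(.58969,-.01766,.0539)
for n in("top","scene"):
    im=np.load("t0.npy" if n=="top" else "s0.npy"); g=im.mean(2).astype(np.float32); K=10
    for nm,x,b in(("short",-56,60),("middle",0,70),("long",56,80)):
        Q=proj(n,pose2(*M)(np.array([[x+dx,y,70] for dx in(-6.5,6.5) for y in(-b/2,b/2)])/1e3))
        x0,y0=np.floor(Q.min(0)-4).astype(int);x1,y1=np.ceil(Q.max(0)+4).astype(int)
        G=cv2.resize(g[y0:y1,x0:x1],None,fx=K,fy=K,interpolation=2); th=np.median(G)-12; m=(G<th).astype(np.uint8)
        cs=[c for c in cv2.findContours(m,0,1)[0]]; c=max(cs,key=cv2.contourArea); r=cv2.minAreaRect(c); 
        print(n,nm,"pred box",Q.mean(0).round(2),"seen dark",((np.array(r[0])+.5)/K-.5+[x0,y0]).round(2),(np.array(r[1])/K).round(1),round(r[2],1))
print(proj("scene",[[.59,-.018,.07],[.6,-.018,.07],[.59,-.008,.07],[.59,-.018,.08]]).round(2))
S=np.load("s0.npy").clip(0,255).astype(np.uint8); crop(S,175,155,90,75,8,"pics/ms.png")
E
```

```text
pred crop [[154.0, 390.0], [254.0, 405.0], [169.0, 288.0], [250.0, 300.0], [171.0, 282.0], [251.0, 293.0]]
top short pred box [272.37 214.24] seen dark [266.8  217.15] [0.6 1.3] 90.0
top middle pred box [271.2 197.9] seen dark [271.59 196.09] [ 1.9 19.2] 86.1
top long pred box [270.03 181.67] seen dark [269.88 179.63] [ 3.2 24. ] 86.1
scene short pred box [230.32 182.97] seen dark [229.76 181.46] [23.1  4.7] 7.9
scene middle pred box [224.67 192.91] seen dark [224.02 191.87] [24.1  3.9] 8.7
scene long pred box [218.52 203.76] seen dark [217.75 203.26] [38.5  5.4] 9.1
[[224.46 192.93]
 [223.21 194.77]
 [227.69 193.54]
 [224.35 190.05]]
```

View pics/ms.png

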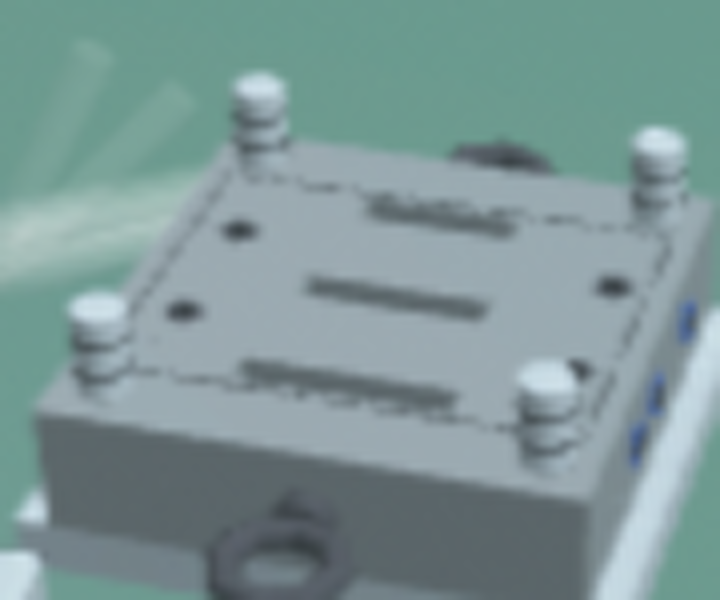

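Scene-camera offsets agree between the gripped tongue and the mould slots (about −0.6, −1 px), so robot coordinates match the top-camera estimates. Next, carry the tongue over the slot.

```bash
python3 - <<'E'
from h import *
rows([.533,-.0052,.20],Rdown(.0539,np.radians(30)),11)
E
```

```text
delta_pos [[0.041, -0.052, 0.892], [0.083, -0.055, 0.889], [0.125, -0.059, 0.884], [0.166, -0.063, 0.877], [0.207, -0.067, 0.867], [0.248, -0.07, 0.856], [0.288, -0.074, 0.843], [0.328, -0.078, 0.829], [0.366, -0.081, 0.812], [0.404, -0.085, 0.793]] 
 rotation [[-0.039, -0.451, 0.007], [-0.039, -0.451, 0.007], [-0.039, -0.451, 0.007], [-0.039, -0.451, 0.007], [-0.039, -0.451, 0.007], [-0.039, -0.451, 0.007], [-0.039, -0.451, 0.007], [-0.039, -0.451, 0.007], [-0.039, -0.451, 0.007], [-0.039, -0.451, 0.007]]
delta_pos [[0.441, -0.088, 0.773]] 
 rotation [[-0.039, -0.451, 0.007]]
```

Request:
arm_command(delta_pos=[[0.041,-0.052,0.892],[0.083,-0.055,0.889],[0.125,-0.059,0.884],[0.166,-0.063,0.877],[0.207,-0.067,0.867],[0.248,-0.07,0.856],[0.288,-0.074,0.843],[0.328,-0.078,0.829],[0.366,-0.081,0.812],[0.404,-0.085,0.793]], rotation=[[-0.039,-0.451,0.007],[-0.039,-0.451,0.007],[-0.039,-0.451,0.007],[-0.039,-0.451,0.007],[-0.039,-0.451,0.007],[-0.039,-0.451,0.007],[-0.039,-0.451,0.007],[-0.039,-0.451,0.007],[-0.039,-0.451,0.007],[-0.039,-0.451,0.007]])

```text
clock: 7.5
position: [0.5283, -0.0009, 0.1949]
tool_rot: [-0.031, 1.057, -1.546]
force: [-0.1, -0.8, -3.9]
grip_width: 0.0091
```

```bash
cat >> h.py <<'E'
def tl(p,R): # effective yaw, tilt of tool and lateral tilt (deg)
    x=R[:,0]; y=R[:,1]; return np.degrees(np.arctan2(y[1],y[0])).round(2), np.degrees(np.arctan2(-x[1],-x[2])).round(2), np.degrees(np.arcsin(y[2])).round(2)
E
python3 - <<'E'
from h import *
p,R,s=tool();print(p.round(4),tl(p,R),s['force'],s['clock'])
rows([.533,-.0052,.165],Rdown(.0539,np.radians(30)))
E
```

```text
[ 0.5283 -0.0009  0.1949] (np.float64(2.95), np.float64(29.45), np.float64(-0.87)) [-0.14959326 -0.83638178 -3.86633755] 7.5
delta_pos [[0.47, 0.082, -0.178], [0.47, 0.078, -0.181]] 
 rotation [[0.026, -0.046, 0.069], [0.026, -0.046, 0.069]]
```

Request:
arm_command(delta_pos=[[0.47,0.082,-0.178],[0.47,0.078,-0.181],[0,0,0]], rotation=[[0.026,-0.046,0.069],[0.026,-0.046,0.069],[0,0,0]])

```text
clock: 7.8
position: [0.5304, -0.0115, 0.1612]
tool_rot: [-0.011, 1.039, -1.529]
force: [0.3, 0.3, -1.7]
grip_width: 0.009
```

```bash
python3 - <<'E'
from h import *
p,R,s=tool();print(p.round(4),tl(p,R),s['force'],s['clock'])
c=optics.grab_frame("scene"); crop(c,175,110,90,110,5.4,"pics/h1.png")
# predicted tongue points (tool frame: tool x down => local z=-x, local y=-toolz, local x=tool y)
L=np.array([[5,-25,0],[5,40,0],[5,40,10],[5,-25,75],[5,25,75]])
T=np.c_[55-L[:,2],L[:,0],-L[:,1]]/1e3
u=proj("scene",p+T@R.T); print(((u+.5-[175,110])*5.4).round(0).tolist())
rows([.533,-.0052,.160],Rdown(.0539,np.radians(30)))
E
```

```text
[ 0.5304 -0.0115  0.1612] (np.float64(2.94), np.float64(30.43), np.float64(-0.31)) [ 0.31000899  0.29074985 -1.66678265] 7.8
[[228.0, 301.0], [327.0, 366.0], [336.0, 354.0], [291.0, 203.0], [371.0, 256.0]]
delta_pos [[-0.04, 0.09, -0.201]] 
 rotation [[0.004, 0.07, 0.053]]
```

View pics/h1.png

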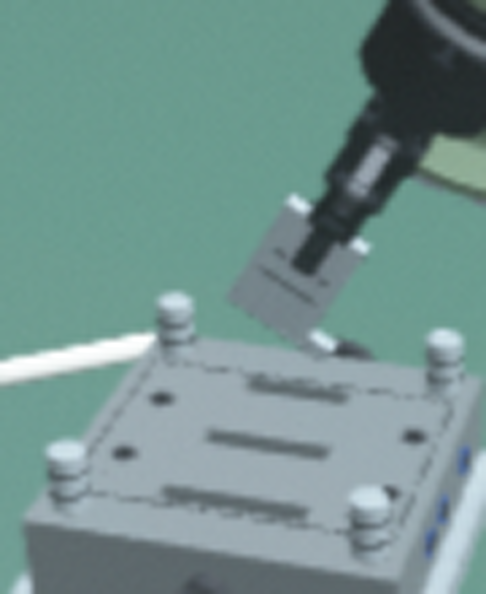

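```bash
python3 - <<'E'
from h import *
p,R,s=tool();print(p.round(4),tl(p,R))
rows([.5322,-.0057,.133],Rdown(.0539,np.radians(30)),4)
E
```

```text
[ 0.5306 -0.0112  0.162 ] (np.float64(2.95), np.float64(30.4), np.float64(-0.29))
delta_pos [[0.186, 0.017, -0.161], [0.186, 0.016, -0.161], [0.187, 0.016, -0.16], [0.187, 0.016, -0.16]] 
 rotation [[0.001, 0.017, 0.013], [0.001, 0.017, 0.013], [0.001, 0.017, 0.013], [0.001, 0.017, 0.013]]
```

Request:
arm_command(delta_pos=[[-0.088,0.06,-0.155],[0.22,0,-0.125],[0.22,0,-0.125],[0.22,0,-0.125],[0.2,0,-0.12],[0.02,0,-0.01]], rotation=[[0.004,0.068,0.05],[0,0,0],[0,0,0],[0,0,0],[0,0,0],[0,0,0]])

```text
clock: 8.45
position: [0.5325, -0.0043, 0.1296]
tool_rot: [0.001, 1.049, -1.514]
force: [-0.2, -0.3, -2.7]
grip_width: 0.0088
```

```bash
python3 - <<'E'
from h import *
p,R,s=tool();print(p.round(4),tl(p,R),np.round(s['force'],2),np.round(s['moment'],2))
rows([.5322,-.0057,.133],Rdown(.0539,np.radians(30)),1)
E
```

```text
[ 0.5325 -0.0043  0.1296] (np.float64(3.17), np.float64(29.87), np.float64(0.04)) [-0.17 -0.34 -2.73] [ 0.81  0.09 -0.03]
delta_pos [[-0.074, -0.012, 0.095]] 
 rotation [[0.008, -0.015, -0.012]]
```

Toe is 8 mm below the face with no contact force, so it is in the slot. Continue down.

Request:
arm_command(delta_pos=[[0.17,-0.01,-0.03],[0.15,0,-0.085],[0.15,0,-0.085],[0.02,0,-0.01]], rotation=[[0,0,0],[0,0,0],[0,0,0],[0,0,0]])

```text
clock: 8.85
position: [0.5324, -0.0065, 0.1124]
tool_rot: [0.002, 1.049, -1.514]
force: [0.5, -0.5, -2.2]
grip_width: 0.0089
```

```bash
cat >> h.py <<'E'
SL=dict(short=np.array([.5328,-.0212]),middle=np.array([.5887,-.0182]),long=np.array([.6446,-.0152])); A=.0539
def tcp(n,y,z,deg,v,u=0): # tongue origin (mm, slot frame) -> tcp
    t=np.radians(deg); Y=(y+u*np.cos(t)+v*np.sin(t))/1e3; Z=(z-u*np.sin(t)+v*np.cos(t))/1e3
    return np.array([SL[n][0]-np.sin(A)*Y,SL[n][1]+np.cos(A)*Y,.042+Z]),Rdown(A,t)
def status(n=None,v=55,u=0):
    p,R,s=tool(); print(p.round(4),tl(p,R),"F",np.round(s['force'],1),"M",np.round(s['moment'],2),"w",round(s['grip_width'],4),"t",s['clock'])
    if n:
        d=p[:2]-SL[n]; th=np.radians(tl(p,R)[1]); Y=1e3*(-np.sin(A)*d[0]+np.cos(A)*d[1]); X=1e3*(np.cos(A)*d[0]+np.sin(A)*d[1]); Z=1e3*(p[2]-.042)
        print("slot x %.1f origin y %.1f z %.1f"%(X,Y-u*np.cos(th)-v*np.sin(th),Z+u*np.sin(th)-v*np.cos(th)))
def chain(n,W,v,u=0,k=2): # waypoints (deg,y,z): rows from current pose
    p,R,_=tool(); D=[];Q=[]
    for deg,y,z in W:
        p1,R1=tcp(n,y,z,deg,v,u); w=Ro.from_matrix(R.T@R1).as_rotvec()
        for i in range(k): D.append(((R@Ro.from_rotvec(w*i/k).as_matrix()).T@(p1-p)/k/.03).round(3).tolist()); Q.append((w/k/np.radians(6)).round(3).tolist())
        p,R=p1,R1
    for j in range(0,len(D),10): print(D[j:j+10],"\n",Q[j:j+10])
E
python3 - <<'E'
from h import *
status("short")
chain("short",[(27,-12,23),(24,-8.5,20),(21,-4.5,17.5),(18,-3.3,15.3)],55,k=1)
E
```

```text
[ 0.5324 -0.0065  0.1124] (np.float64(3.15), np.float64(29.87), np.float64(0.04)) F [ 0.5 -0.5 -2.2] M [ 0.91  0.08 -0.01] w 0.0089 t 8.85
slot x 0.4 origin y -12.7 z 22.7
[[-0.018, -0.012, 0.077], [0.039, -0.0, -0.053], [0.024, 0.0, -0.06], [0.057, -0.0, 0.032]] 
 [[0.006, 0.485, -0.011], [-0.0, 0.5, -0.0], [0.0, 0.5, -0.0], [-0.0, 0.5, 0.0]]
```

Request:
arm_command(delta_pos=[[-0.018,-0.012,0.077],[0.039,0,-0.053],[0.024,0,-0.06],[0.057,0,0.032]], rotation=[[0.006,0.485,-0.011],[0,0.5,0],[0,0.5,0],[0,0.5,0]])

```text
clock: 9.25
position: [0.5321, -0.0057, 0.1091]
tool_rot: [-0.002, 1.262, -1.515]
force: [-1.0, -3.7, -0.4]
grip_width: 0.0089
```

```bash
python3 - <<'E'
from h import *
status("short")
chain("short",[(15,-3,13.4),(12,-2.5,11.3),(9,-2,9.5),(6,-1.5,8),(3,-.5,6.5),(0,0,4)],55,k=1)
E
```

```text
[ 0.5321 -0.0057  0.1091] (np.float64(3.32), np.float64(17.68), np.float64(-0.04)) F [-1.  -3.7 -0.4] M [-0.42  0.33 -0.07] w 0.0089 t 9.25
slot x 0.1 origin y -1.2 z 14.7
[[0.06, -0.004, 0.13], [0.066, -0.0, 0.062], [0.058, -0.0, 0.067], [0.049, 0.0, 0.072], [0.049, -0.0, 0.058], [0.085, 0.0, 0.075]] 
 [[0.039, 0.45, -0.005], [-0.0, 0.5, 0.0], [0.0, 0.5, 0.0], [-0.0, 0.5, -0.0], [0.0, 0.5, 0.0], [-0.0, 0.5, 0.0]]
```

Request:
arm_command(delta_pos=[[0.04,0,0.14],[0.06,0,0.062],[0.058,0,0.067]], rotation=[[0.03,0.45,0],[0,0.5,0],[0,0.5,0]])

```text
clock: 9.55
position: [0.5329, -0.0151, 0.1073]
tool_rot: [0.012, 1.419, -1.504]
force: [-0.5, 0.1, -3.9]
grip_width: 0.0088
```

```bash
python3 - <<'E'
from h import *
status("short")
chain("short",[(6,-1.5,8),(3,-.5,6.5),(0,0,4),(0,0,1)],55,k=1)
E
```

```text
[ 0.5329 -0.0151  0.1073] (np.float64(3.17), np.float64(8.69), np.float64(0.1)) F [-0.5  0.1 -3.9] M [ 0.24  0.06 -0.  ] w 0.0088 t 9.55
slot x 0.5 origin y -2.2 z 10.9
[[0.095, -0.016, 0.047], [0.049, -0.0, 0.058], [0.085, 0.0, 0.075], [0.1, 0.0, 0.0]] 
 [[0.011, 0.452, -0.019], [0.0, 0.5, 0.0], [-0.0, 0.5, 0.0], [0.0, 0.0, 0.0]]
```

Request:
arm_command(delta_pos=[[0.1,-0.01,0.047],[0.055,0,0.058],[0.085,0,0.07],[0.1,0,0]], rotation=[[0.01,0.45,-0.01],[0,0.5,0],[0,0.48,0],[0,0,0]])

```text
clock: 9.95
position: [0.5338, -0.0239, 0.099]
tool_rot: [2.243, 1.566, 0.723]
force: [-16.4, -10.1, 79.3]
grip_width: 0.0089
```

```bash
python3 - <<'E'
from h import *
status("short")
chain("short",[(0,0,0)],55,k=1)
E
```

```text
[ 0.5338 -0.0239  0.099 ] (np.float64(2.9), np.float64(-0.17), np.float64(0.2)) F [-16.4 -10.1  79.3] M [-2.46  4.51  0.04] w 0.0089 t 9.95
slot x 0.9 origin y -2.6 z 2.0
[[0.067, -0.029, -0.091]] 
 [[-0.031, -0.026, -0.033]]
```

79 N upward at the expected floor height (v≈57): it has bottomed out. Release, rise and look.

Request:
arm_command(delta_pos=[[-0.02,0,0],[0,0,0],[0,0,0],[0,0,0]], rotation=[[0,0,0],[0,0,0],[0,0,0],[0,0,0]], gripper=0.2)

```text
clock: 10.35
position: [0.5342, -0.024, 0.1001]
tool_rot: [1.308, 1.566, -0.213]
force: [-0.2, 0.4, 0.2]
grip_width: 0.034
```

Request:
arm_command(delta_pos=[[-0.5,0,0],[-0.8,0,0],[-1,0,0],[-1,0,0],[-0.7,0,0]], rotation=[[0,0,0],[0,0,0],[0,0,0],[0,0,0],[0,0,0]])

```text
clock: 10.85
position: [0.532, -0.0218, 0.2257]
tool_rot: [-0.366, 1.57, -1.882]
force: [0.4, 0.5, -0.2]
grip_width: 0.0337
```

```bash
python3 - <<'E'
from h import *
status("short")
c=optics.grab_frame("scene"); crop(c,170,130,110,95,6,"pics/h2.png")
L=np.array([[x,y,z] for z in(0,3) for x in(5,-5) for y in(-25,25)])+[0,0,75.]
P=pose2(SL['short'][0],SL['short'][1],A)(L/1e3+[0,0,.042]); print(((proj("scene",P)+.5-[170,130])*6).round(0).tolist())
t=avg("top",2)
for o in strips(t,(160,180,45,65),.083,150): print(o[0].round(4),round(o[1],4),round(o[2],4),round(o[3],3))
rows([.4863,.2905,.17],Rdown(0))
E
```

```text
[ 0.532  -0.0218  0.2257] (np.float64(3.11), np.float64(0.05), np.float64(-0.02)) F [ 0.4  0.5 -0.2] M [-0.01 -0.03  0.04] w 0.0337 t 10.85
slot x -0.8 origin y -0.6 z 128.7
[[311.0, 237.0], [408.0, 251.0], [317.0, 227.0], [414.0, 241.0], [311.0, 232.0], [408.0, 245.0], [317.0, 222.0], [414.0, 235.0]]
[0.4897 0.2899 0.083 ] 0.0646 0.0117 -0.009
[0.61   0.2899 0.083 ] 0.0727 0.0134 0.091
delta_pos [[0.151, -0.081, -0.874], [0.151, -0.085, -0.874], [0.151, -0.089, -0.873], [0.151, -0.093, -0.873], [0.152, -0.097, -0.872], [0.152, -0.101, -0.872], [0.152, -0.105, -0.871], [0.152, -0.109, -0.871], [0.152, -0.112, -0.87], [0.152, -0.116, -0.87]] 
 rotation [[0.043, 0.001, -0.001], [0.043, 0.001, -0.001], [0.043, 0.001, -0.001], [0.043, 0.001, -0.001], [0.043, 0.001, -0.001], [0.043, 0.001, -0.001], [0.043, 0.001, -0.001], [0.043, 0.001, -0.001], [0.043, 0.001, -0.001], [0.043, 0.001, -0.001]]
delta_pos [[0.152, -0.12, -0.869], [0.152, -0.124, -0.869]] 
 rotation [[0.043, 0.001, -0.001], [0.043, 0.001, -0.001]]
```

View pics/h2.png

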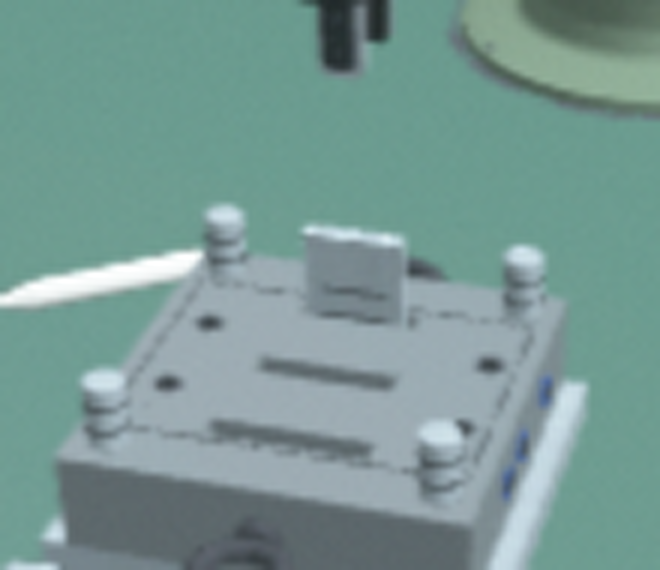

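Short tongue is home: its top edge in the crop, (305,232)–(405,243), matches the prediction after the known camera bias. The rack slid about 3 mm. Next, the middle tongue.

Request:
arm_command(delta_pos=[[0.1,-0.081,-0.874],[0.1,-0.085,-0.874],[0.1,-0.089,-0.873],[0.1,-0.093,-0.873],[0.152,-0.097,-0.872],[0.152,-0.101,-0.872],[0.152,-0.105,-0.871],[0.152,-0.109,-0.871],[0.152,-0.112,-0.87],[0.152,-0.116,-0.87]], rotation=[[0.043,0,0],[0.043,0,0],[0.043,0,0],[0.043,0,0],[0.043,0,0],[0.043,0,0],[0.043,0,0],[0.043,0,0],[0.043,0,0],[0.043,0,0]], gripper=0.0)

```text
clock: 12.0
position: [0.4896, 0.2438, 0.1806]
tool_rot: [-0.823, 1.562, -2.392]
force: [0.6, 0.3, 0.7]
grip_width: 0.0426
```

```bash
sed -i 's/^SL=.*/SL=dict(short=np.array([.5338,-.0207]),middle=np.array([.5897,-.0177]),long=np.array([.6456,-.0146])); A=.0539/' h.py; python3 - <<'E'
from h import *
status(); rows([.490,.2872,.095],Rdown(0),5)
E
```

```text
[0.4896 0.2438 0.1806] (np.float64(0.15), np.float64(0.34), np.float64(-0.37)) F [0.6 0.3 0.7] M [ 0.01 -0.02  0.04] w 0.0426 t 12.0
delta_pos [[0.569, 0.007, -0.293], [0.569, 0.006, -0.292], [0.57, 0.005, -0.292], [0.57, 0.004, -0.291], [0.57, 0.003, -0.29]] 
 rotation [[0.005, 0.011, 0.012], [0.005, 0.011, 0.012], [0.005, 0.011, 0.012], [0.005, 0.011, 0.012], [0.005, 0.011, 0.012]]
```

Request:
arm_command(delta_pos=[[0.3,0.007,-0.6],[0.4,0.006,-0.5],[0.6,0.005,-0.3],[0.75,0.004,-0.05],[0.75,0.003,0],[0,0,0]], rotation=[[0.005,0.011,0.012],[0.005,0.011,0.012],[0.005,0.011,0.012],[0.005,0.011,0.012],[0.005,0.011,0.012],[0,0,0]])

```text
clock: 12.6
position: [0.4849, 0.2934, 0.0911]
tool_rot: [-1.395, 1.565, -2.957]
force: [-0.3, -0.4, -0.1]
grip_width: 0.0422
```

```bash
python3 - <<'E'
from h import *
status(); rows([.490,.2872,.0605],Rdown(0),2)
E
```

```text
[0.4849 0.2934 0.0911] (np.float64(0.47), np.float64(0.06), np.float64(-0.31)) F [-0.3 -0.4 -0.1] M [-0.02  0.01 -0.03] w 0.0422 t 12.6
delta_pos [[0.509, 0.086, 0.103], [0.509, 0.085, 0.103]] 
 rotation [[0.039, 0.005, 0.026], [0.039, 0.005, 0.026]]
```

Request:
arm_command(delta_pos=[[0.3,0.12,0.15],[0.5,0.05,0.06],[0.22,0,0],[0.015,0,0]], rotation=[[0.039,0.005,0.026],[0.039,0.005,0.026],[0,0,0],[0,0,0]])

```text
clock: 13.0
position: [0.491, 0.2863, 0.0592]
tool_rot: [1.68, 1.57, 0.108]
force: [0.4, 0.8, -0.3]
grip_width: 0.0428
```

```bash
python3 - <<'E'
from h import *
status(); rows([.490,.2872,.0605],Rdown(0),1)
E
```

```text
[0.491  0.2863 0.0592] (np.float64(-0.07), np.float64(-0.01), np.float64(0.07)) F [ 0.4  0.8 -0.3] M [-0.    0.    0.03] w 0.0428 t 13.0
delta_pos [[-0.044, -0.032, -0.031]] 
 rotation [[-0.012, -0.001, -0.011]]
```

Request:
arm_command(delta_pos=[[0,0,0],[0.01,0,0],[0.01,0,0],[0.01,0,0],[0,0,0]], rotation=[[0,0,0],[0,0,0],[0,0,0],[0,0,0],[0,0,0]], gripper=1)

```text
clock: 13.5
position: [0.4911, 0.2864, 0.0593]
tool_rot: [1.796, 1.569, 0.224]
force: [-0.9, -0.6, -3.2]
grip_width: 0.0093
```

Request:
arm_command(delta_pos=[[-0.6,0,0],[-0.9,0,0],[-1,0,0],[-1,0,0],[-1,0,0],[-0.3,0,0]], rotation=[[0,0,0],[0,0,0],[0,0,0],[0,0,0],[0,0,0],[0,0,0]])

```text
clock: 14.1
position: [0.4898, 0.2858, 0.2067]
tool_rot: [-0.884, 1.569, -2.455]
force: [0.2, 0.7, -3.3]
grip_width: 0.0092
```

```bash
python3 - <<'E'
from h import *
status()
c=optics.grab_frame("scene"); crop(c,290,90,100,100,5,"pics/g3.png")
p,R,_=tool()
p1,R1=tcp("middle",-11.5,70,30,54); print(p1); rows(p1,R1)
E
```

```text
[0.4898 0.2858 0.2067] (np.float64(-0.02), np.float64(0.07), np.float64(-0.09)) F [ 0.2  0.7 -3.3] M [ 0.04 -0.07 -0.02] w 0.0092 t 14.1
[ 0.58886495 -0.00222251  0.15876537]
delta_pos [[0.146, 0.301, 0.872], [0.188, 0.296, 0.866], [0.229, 0.292, 0.857], [0.27, 0.287, 0.847], [0.31, 0.283, 0.834], [0.35, 0.279, 0.82], [0.389, 0.274, 0.804], [0.427, 0.27, 0.786], [0.464, 0.265, 0.766], [0.5, 0.261, 0.744]] 
 rotation [[-0.046, -0.453, 0.014], [-0.046, -0.453, 0.014], [-0.046, -0.453, 0.014], [-0.046, -0.453, 0.014], [-0.046, -0.453, 0.014], [-0.046, -0.453, 0.014], [-0.046, -0.453, 0.014], [-0.046, -0.453, 0.014], [-0.046, -0.453, 0.014], [-0.046, -0.453, 0.014]]
delta_pos [[0.535, 0.257, 0.721]] 
 rotation [[-0.046, -0.453, 0.014]]
```

View pics/g3.png

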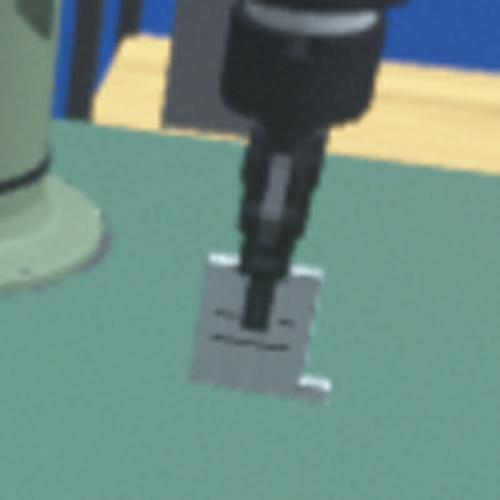

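Request:
arm_command(delta_pos=[[0.086,0.301,0.872],[0.128,0.296,0.869],[0.17,0.292,0.863],[0.21,0.287,0.856],[0.25,0.283,0.846],[0.29,0.279,0.835],[0.33,0.274,0.822],[0.37,0.27,0.807],[0.41,0.265,0.79],[0.446,0.261,0.77]], rotation=[[-0.046,-0.453,0.014],[-0.046,-0.453,0.014],[-0.046,-0.453,0.014],[-0.046,-0.453,0.014],[-0.046,-0.453,0.014],[-0.046,-0.453,0.014],[-0.046,-0.453,0.014],[-0.046,-0.453,0.014],[-0.046,-0.453,0.014],[-0.046,-0.453,0.014]])

```text
clock: 15.15
position: [0.581, 0.0075, 0.1714]
tool_rot: [-0.026, 1.065, -1.539]
force: [1.0, -0.6, -3.9]
grip_width: 0.0092
```

```bash
python3 - <<'E'
from h import *
status("middle",51.5,-1); chain("middle",[(30,-11.5,75),(30,-11.5,66)],51.5,-1,k=1)
E
```

```text
[0.581  0.0075 0.1714] (np.float64(3.14), np.float64(28.97), np.float64(-0.73)) F [ 1.  -0.6 -3.9] M [ 0.88 -0.02  0.02] w 0.0092 t 15.15
slot x -7.4 origin y 1.6 z 83.9
[[0.469, 0.249, 0.209], [0.26, 0.0, -0.15]] 
 [[0.067, -0.17, 0.101], [0.0, 0.0, 0.0]]
```

Request:
arm_command(delta_pos=[[0.469,0.249,0.209],[0.2,0,-0.11],[0,0,0]], rotation=[[0.067,-0.17,0.101],[0,0,0],[0,0,0]])

```text
clock: 15.45
position: [0.588, -0.0097, 0.1504]
tool_rot: [-0.013, 1.041, -1.53]
force: [0.6, 0.2, -3.0]
grip_width: 0.0089
```

```bash
python3 - <<'E'
from h import *
status("middle",51.5,-1); chain("middle",[(30,-11.5,62),(30,-11.5,54),(30,-11.5,45)],51.5,-1,k=1)
E
```

```text
[ 0.588  -0.0097  0.1504] (np.float64(2.97), np.float64(30.36), np.float64(-0.38)) F [ 0.6  0.2 -3. ] M [ 0.92  0.06 -0.  ] w 0.0089 t 15.45
slot x -1.3 origin y -17.1 z 63.4
[[-0.053, 0.044, -0.174], [0.231, 0.0, -0.133], [0.26, 0.0, -0.15]] 
 [[0.015, 0.063, 0.064], [0.0, 0.0, 0.0], [0.0, 0.0, 0.0]]
```

Request:
arm_command(delta_pos=[[-0.053,0.044,-0.174],[0,0,0],[0.231,0,-0.133],[0.26,0,-0.15],[0,0,0]], rotation=[[0.015,0.063,0.064],[0,0,0],[0,0,0],[0,0,0],[0,0,0]])

```text
clock: 15.95
position: [0.5886, -0.0016, 0.1307]
tool_rot: [0.0, 1.05, -1.514]
force: [-0.7, -1.1, -2.7]
grip_width: 0.0089
```

```bash
python3 - <<'E'
from h import *
status("middle",51.5,-1); chain("middle",[(30,-11.5,40),(30,-11.5,34),(30,-11.5,27)],51.5,-1,k=1)
E
```

```text
[ 0.5886 -0.0016  0.1307] (np.float64(3.25), np.float64(29.81), np.float64(0.01)) F [-0.7 -1.1 -2.7] M [ 0.74  0.05 -0.07] w 0.0089 t 15.95
slot x -0.2 origin y -8.6 z 43.6
[[0.15, 0.007, 0.018], [0.173, 0.0, -0.1], [0.202, 0.0, -0.117]] 
 [[0.022, -0.025, -0.015], [0.0, 0.0, 0.0], [0.0, 0.0, 0.0]]
```

Request:
arm_command(delta_pos=[[0.1,0.007,0.05],[0.173,0,-0.1],[0.2,0,-0.117],[0.05,0,-0.03],[0,0,0]], rotation=[[0.022,-0.025,-0.015],[0,0,0],[0,0,0],[0,0,0],[0,0,0]])

```text
clock: 16.45
position: [0.5889, -0.0046, 0.1124]
tool_rot: [-0.001, 1.047, -1.518]
force: [-0.0, -0.3, -3.9]
grip_width: 0.0087
```

```bash
python3 - <<'E'
from h import *
from path import clear
W=[(30,-12,26.5),(27,-12,24.7),(24,-11,22.8),(21,-6.5,20),(18,-4,17.3)]
print([round(float(clear(60,y,z,np.radians(d))),1) for d,y,z in W])
status("middle",51.5,-1); chain("middle",W,51.5,-1,k=1)
E
```

```text
[4.0, 4.3, 4.3, 2.8, 2.5]
[ 0.5889 -0.0046  0.1124] (np.float64(3.07), np.float64(29.97), np.float64(-0.02)) F [-0.  -0.3 -3.9] M [0.85 0.07 0.02] w 0.0087 t 16.45
slot x -0.1 origin y -11.7 z 25.3
[[-0.03, 0.004, 0.027], [0.056, 0.0, 0.06], [0.045, -0.0, 0.031], [0.028, -0.0, -0.085], [0.058, 0.0, -0.02]] 
 [[-0.001, 0.001, 0.005], [-0.0, 0.5, 0.0], [-0.0, 0.5, -0.0], [0.0, 0.5, -0.0], [-0.0, 0.5, 0.0]]
```

Request:
arm_command(delta_pos=[[-0.03,0,0.02],[0.056,0,0.06],[0.045,0,0.031],[0.028,0,-0.07],[0.058,0,0.01]], rotation=[[0,0,0],[0,0.5,0],[0,0.5,0],[0,0.5,0],[0,0.5,0]])

```text
clock: 16.95
position: [0.5894, -0.0051, 0.1096]
tool_rot: [0.001, 1.263, -1.511]
force: [-0.1, 0.3, -4.0]
grip_width: 0.0089
```

```bash
python3 - <<'E'
from h import *
W=[(15,-3,14.6),(12,-2.5,12.3),(9,-2,10.2),(6,-1.5,8.3)]
status("middle",51.5,-1); chain("middle",W,51.5,-1,k=1)
E
```

```text
[ 0.5894 -0.0051  0.1096] (np.float64(3.33), np.float64(17.6), np.float64(0.02)) F [-0.1  0.3 -4. ] M [ 0.5   0.05 -0.02] w 0.0089 t 16.95
slot x 0.4 origin y -2.0 z 18.2
[[0.129, -0.013, 0.073], [0.074, -0.0, 0.054], [0.069, -0.0, 0.059], [0.064, 0.0, 0.063]] 
 [[0.038, 0.438, -0.015], [-0.0, 0.5, 0.0], [0.0, 0.5, 0.0], [-0.0, 0.5, -0.0]]
```

Request:
arm_command(delta_pos=[[0.11,-0.013,0.085],[0.074,0,0.06],[0.069,0,0.059],[0.064,0,0.063]], rotation=[[0.038,0.438,-0.015],[0,0.5,0],[0,0.5,0],[0,0.5,0]])

```text
clock: 17.35
position: [0.5902, -0.0155, 0.1041]
tool_rot: [0.029, 1.473, -1.488]
force: [-2.3, 1.2, -2.7]
grip_width: 0.0091
```

```bash
python3 - <<'E'
from h import *
W=[(3,-.5,6),(0,0,4)]
status("middle",51.5,-1); chain("middle",W,51.5,-1,k=1)
E
```

```text
[ 0.5902 -0.0155  0.1041] (np.float64(3.13), np.float64(5.59), np.float64(0.16)) F [-2.3  1.2 -2.7] M [ 0.35  0.66 -0.05] w 0.0091 t 17.35
slot x 0.6 origin y -1.9 z 10.7
[[0.156, -0.022, 0.016], [0.07, 0.0, 0.07]] 
 [[0.005, 0.434, -0.027], [-0.0, 0.5, 0.0]]
```

Request:
arm_command(delta_pos=[[0.14,-0.022,0.02],[0.07,0,0.07],[0,0,0]], rotation=[[0.005,0.434,-0.027],[0,0.48,0],[0,0,0]])

```text
clock: 17.65
position: [0.5898, -0.0219, 0.0987]
tool_rot: [2.518, 1.57, 0.998]
force: [-0.5, -1.4, -3.2]
grip_width: 0.0092
```

```bash
python3 - <<'E'
from h import *
status("middle",51.5,-1); chain("middle",[(0,0,2),(0,0,0)],51.5,-1,k=1)
E
```

```text
[ 0.5898 -0.0219  0.0987] (np.float64(2.89), np.float64(-0.04), np.float64(0.03)) F [-0.5 -1.4 -3.2] M [-0.06  0.06 -0.01] w 0.0092 t 17.65
slot x -0.1 origin y -3.2 z 5.2
[[0.106, 0.004, -0.108], [0.067, 0.0, 0.0]] 
 [[-0.032, -0.007, -0.005], [0.0, 0.0, 0.0]]
```

Request:
arm_command(delta_pos=[[0.06,0,-0.06],[0.06,0,-0.03],[0.035,0,0],[0.02,0,0]], rotation=[[-0.03,0,0],[0,0,0],[0,0,0],[0,0,0]])

```text
clock: 18.05
position: [0.5898, -0.0174, 0.0938]
tool_rot: [0.365, 1.568, -1.149]
force: [0.1, 0.0, -3.3]
grip_width: 0.0094
```

Request:
arm_command(delta_pos=[[0.03,0,0],[0.03,0,0]], rotation=[[0,0,0],[0,0,0]])

```text
clock: 18.25
position: [0.59, -0.0171, 0.0932]
tool_rot: [0.323, 1.565, -1.191]
force: [-8.8, -3.8, 25.5]
grip_width: 0.0088
```

Floor contact at TCP z 0.0932 (v≈51.2, as expected). Release, rise and remeasure.

Request:
arm_command(delta_pos=[[-0.01,0,0],[0,0,0],[0,0,0],[0,0,0]], rotation=[[0,0,0],[0,0,0],[0,0,0],[0,0,0]], gripper=0.2)

```text
clock: 18.65
position: [0.5907, -0.0162, 0.0943]
tool_rot: [0.547, 1.564, -0.966]
force: [-0.3, 0.3, -0.6]
grip_width: 0.0342
```

Request:
arm_command(delta_pos=[[-0.5,0,0],[-0.8,0,0],[-1,0,0],[-1,0,0],[-0.7,0,0]], rotation=[[0,0,0],[0,0,0],[0,0,0],[0,0,0],[0,0,0]])

```text
clock: 19.15
position: [0.5888, -0.0148, 0.2197]
tool_rot: [-0.159, 1.567, -1.669]
force: [0.6, 0.5, -0.1]
grip_width: 0.0337
```

```bash
python3 - <<'E'
from h import *
status()
t=avg("top",2)
for o in strips(t,(160,175,45,70),.083,150): print(o[0].round(4),round(o[1],4),round(o[2],4),round(o[3],3)); C=o[0]
rows([C[0]+.0005,C[1]-.003,.16],Rdown(0.03))
E
```

```text
[ 0.5888 -0.0148  0.2197] (np.float64(3.46), np.float64(0.24), np.float64(-0.04)) F [ 0.6  0.5 -0.1] M [-0.04  0.02 -0.  ] w 0.0337 t 19.15
[0.611  0.2898 0.083 ] 0.0734 0.0143 0.05
delta_pos [[0.18, 0.12, -0.909], [0.181, 0.117, -0.909], [0.181, 0.115, -0.91], [0.181, 0.112, -0.91], [0.182, 0.11, -0.91], [0.182, 0.108, -0.91], [0.182, 0.105, -0.911], [0.183, 0.103, -0.911], [0.183, 0.1, -0.911], [0.184, 0.098, -0.911]] 
 rotation [[0.026, 0.004, -0.002], [0.026, 0.004, -0.002], [0.026, 0.004, -0.002], [0.026, 0.004, -0.002], [0.026, 0.004, -0.002], [0.026, 0.004, -0.002], [0.026, 0.004, -0.002], [0.026, 0.004, -0.002], [0.026, 0.004, -0.002], [0.026, 0.004, -0.002]]
delta_pos [[0.184, 0.095, -0.911]] 
 rotation [[0.026, 0.004, -0.002]]
```

Request:
arm_command(delta_pos=[[0.1,0.12,-0.909],[0.15,0.117,-0.909],[0.181,0.115,-0.91],[0.181,0.112,-0.91],[0.182,0.11,-0.91],[0.182,0.108,-0.91],[0.182,0.105,-0.911],[0.183,0.103,-0.911],[0.183,0.1,-0.911],[0.184,0.098,-0.7]], rotation=[[0.026,0,0],[0.026,0,0],[0.026,0,0],[0.026,0,0],[0.026,0,0],[0.026,0,0],[0.026,0,0],[0.026,0,0],[0.026,0,0],[0.026,0,0]], gripper=0.0)

```text
clock: 20.25
position: [0.6107, 0.2584, 0.1702]
tool_rot: [0.529, 1.563, -1.016]
force: [-0.3, -0.9, 0.9]
grip_width: 0.0426
```

```bash
python3 - <<'E'
from h import *
status(); rows([.6115,.2868,.10],Rdown(0.03),4)
E
```

```text
[0.6107 0.2584 0.1702] (np.float64(1.45), np.float64(0.37), np.float64(0.22)) F [-0.3 -0.9  0.9] M [ 0.01 -0.01  0.02] w 0.0426 t 20.25
delta_pos [[0.584, 0.011, -0.24], [0.584, 0.012, -0.24], [0.585, 0.012, -0.239], [0.585, 0.013, -0.238]] 
 rotation [[-0.011, 0.016, -0.009], [-0.011, 0.016, -0.009], [-0.011, 0.016, -0.009], [-0.011, 0.016, -0.009]]
```

Request:
arm_command(delta_pos=[[0.3,0.02,-0.5],[0.6,0.012,-0.25],[0.7,0.012,0],[0.5,0.013,0],[0,0,0]], rotation=[[-0.011,0.016,-0.009],[-0.011,0.016,-0.009],[-0.011,0.016,-0.009],[-0.011,0.016,-0.009],[0,0,0]])

```text
clock: 20.75
position: [0.6102, 0.2831, 0.1012]
tool_rot: [-1.702, 1.568, 3.044]
force: [-0.1, 0.3, 0.1]
grip_width: 0.0424
```

```bash
python3 - <<'E'
from h import *
status(); rows([.6115,.2868,.059],Rdown(0.03),3)
E
```

```text
[0.6102 0.2831 0.1012] (np.float64(1.91), np.float64(-0.02), np.float64(-0.18)) F [-0.1  0.3  0.1] M [-0.05  0.03 -0.01] w 0.0424 t 20.75
delta_pos [[0.469, 0.017, -0.041], [0.469, 0.016, -0.041], [0.469, 0.016, -0.041]] 
 rotation [[0.01, -0.001, 0.01], [0.01, -0.001, 0.01], [0.01, -0.001, 0.01]]
```

Request:
arm_command(delta_pos=[[0.45,0.02,-0.08],[0.5,0.01,-0.03],[0.42,0.01,0],[0.015,0,0]], rotation=[[0.01,0,0.01],[0.01,0,0.01],[0.01,0,0.01],[0,0,0]])

```text
clock: 21.15
position: [0.612, 0.2851, 0.0566]
tool_rot: [1.602, 1.57, 0.059]
force: [0.2, -0.2, 0.0]
grip_width: 0.0426
```

Request:
arm_command(delta_pos=[[0,0,0],[0.01,0,0],[0.01,0,0],[0.01,0,0],[0,0,0]], rotation=[[0,0,0],[0,0,0],[0,0,0],[0,0,0],[0,0,0]], gripper=1)

```text
clock: 21.65
position: [0.6122, 0.2853, 0.0565]
tool_rot: [1.783, 1.569, 0.24]
force: [-1.0, -0.8, -3.9]
grip_width: 0.0086
```

Request:
arm_command(delta_pos=[[-0.6,0,0],[-0.9,0,0],[-1,0,0],[-1,0,0],[-1,0,0],[-0.3,0,0]], rotation=[[0,0,0],[0,0,0],[0,0,0],[0,0,0],[0,0,0],[0,0,0]])

```text
clock: 22.25
position: [0.6112, 0.2852, 0.211]
tool_rot: [2.06, 1.569, 0.518]
force: [-0.2, 0.4, -3.3]
grip_width: 0.0095
```

```bash
python3 - <<'E'
from h import *
status()
c=optics.grab_frame("scene"); crop(c,280,80,120,130,4,"pics/g4.png")
p1,R1=tcp("long",-11,90,30,51.5); print(p1); rows(p1,R1)
E
```

```text
[0.6112 0.2852 0.211 ] (np.float64(1.66), np.float64(-0.05), np.float64(0.08)) F [-0.2  0.4 -3.3] M [ 0.07 -0.05  0.02] w 0.0095 t 22.25
[6.44805360e-01 1.28579263e-04 1.76600308e-01]
delta_pos [[0.114, 0.084, 0.953], [0.164, 0.082, 0.946], [0.213, 0.079, 0.936], [0.262, 0.077, 0.924], [0.31, 0.074, 0.909], [0.357, 0.072, 0.892], [0.404, 0.069, 0.872], [0.449, 0.067, 0.85], [0.493, 0.065, 0.825], [0.535, 0.063, 0.799]] 
 rotation [[-0.024, -0.501, 0.005], [-0.024, -0.501, 0.005], [-0.024, -0.501, 0.005], [-0.024, -0.501, 0.005], [-0.024, -0.501, 0.005], [-0.024, -0.501, 0.005], [-0.024, -0.501, 0.005], [-0.024, -0.501, 0.005], [-0.024, -0.501, 0.005], [-0.024, -0.501, 0.005]]
```

View pics/g4.png

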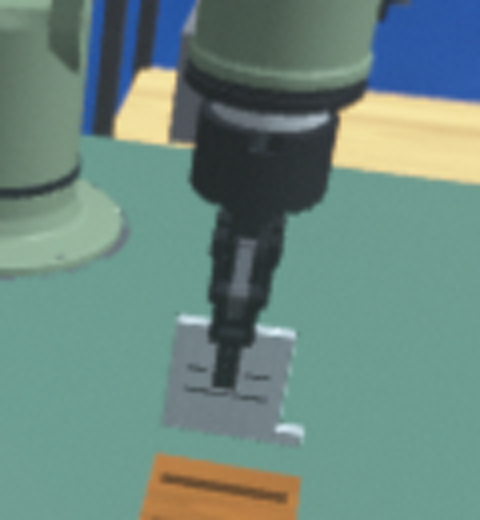

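Request:
arm_command(delta_pos=[[0.06,0.084,0.953],[0.11,0.082,0.95],[0.16,0.079,0.942],[0.21,0.077,0.932],[0.26,0.074,0.92],[0.307,0.072,0.905],[0.354,0.069,0.887],[0.4,0.067,0.867],[0.443,0.065,0.845],[0.485,0.063,0.7]], rotation=[[-0.024,-0.501,0.005],[-0.024,-0.501,0.005],[-0.024,-0.501,0.005],[-0.024,-0.501,0.005],[-0.024,-0.501,0.005],[-0.024,-0.501,0.005],[-0.024,-0.501,0.005],[-0.024,-0.501,0.005],[-0.024,-0.501,0.005],[-0.024,-0.501,0.005]])

```text
clock: 23.3
position: [0.6419, -0.0192, 0.1863]
tool_rot: [-0.029, 1.007, -1.54]
force: [0.6, -0.9, -2.6]
grip_width: 0.0091
```

```bash
python3 - <<'E'
from h import *
status("long",48.5,-2); chain("long",[(30,-11,70)],48.5,-2,k=2)
E
```

```text
[ 0.6419 -0.0192  0.1863] (np.float64(3.15), np.float64(32.27), np.float64(-0.89)) F [ 0.6 -0.9 -2.6] M [0.99 0.02 0.  ] w 0.0091 t 23.3
slot x -4.0 origin y -28.6 z 102.2
[[0.299, 0.075, -0.502], [0.309, 0.07, -0.497]] 
 [[0.043, 0.189, 0.061], [0.043, 0.189, 0.061]]
```

Request:
arm_command(delta_pos=[[0.299,0.075,-0.47],[0.309,0.07,-0.4],[0,0,0],[0,0,0]], rotation=[[0.043,0.189,0.061],[0.043,0.189,0.061],[0,0,0],[0,0,0]])

```text
clock: 23.7
position: [0.6432, -0.0114, 0.1517]
tool_rot: [-0.013, 1.042, -1.531]
force: [-0.2, -0.6, -3.1]
grip_width: 0.0091
```

```bash
python3 - <<'E'
from h import *
status("long",48.5,-2); chain("long",[(30,-11,64),(30,-11,57),(30,-11,49)],48.5,-2,k=1)
E
```

```text
[ 0.6432 -0.0114  0.1517] (np.float64(2.94), np.float64(30.25), np.float64(-0.38)) F [-0.2 -0.6 -3.1] M [ 0.97  0.01 -0.  ] w 0.0091 t 23.7
slot x -2.2 origin y -19.4 z 66.8
[[-0.061, 0.074, -0.28], [0.202, 0.0, -0.117], [0.231, 0.0, -0.133]] 
 [[0.01, 0.045, 0.067], [0.0, 0.0, 0.0], [0.0, 0.0, 0.0]]
```

Request:
arm_command(delta_pos=[[-0.061,0.074,-0.25],[0,0,0],[0.202,0,-0.117],[0.1,0,-0.06],[0,0,0]], rotation=[[0.01,0.045,0.067],[0,0,0],[0,0,0],[0,0,0],[0,0,0]])

```text
clock: 24.2
position: [0.6456, -0.002, 0.139]
tool_rot: [0.004, 1.048, -1.512]
force: [1.3, 0.1, -3.3]
grip_width: 0.0094
```

```bash
python3 - <<'E'
from h import *
status("long",48.5,-2); chain("long",[(30,-11.5,52),(30,-11.5,44),(30,-11.5,36),(30,-11.5,29)],48.5,-2,k=1)
E
```

```text
[ 0.6456 -0.002   0.139 ] (np.float64(3.18), np.float64(29.9), np.float64(0.11)) F [ 1.3  0.1 -3.3] M [0.89 0.05 0.02] w 0.0094 t 24.2
slot x 0.7 origin y -9.9 z 54.0
[[0.084, -0.023, 0.012], [0.231, 0.0, -0.133], [0.231, 0.0, -0.133], [0.202, 0.0, -0.117]] 
 [[0.005, -0.009, -0.024], [0.0, 0.0, 0.0], [0.0, 0.0, 0.0], [0.0, 0.0, 0.0]]
```

Request:
arm_command(delta_pos=[[0.084,-0.023,0.02],[0.231,0,-0.133],[0.06,0,-0.035],[0,0,0]], rotation=[[0.005,-0.009,-0.024],[0,0,0],[0,0,0],[0,0,0]])

```text
clock: 24.6
position: [0.6447, -0.0044, 0.126]
tool_rot: [-0.001, 1.047, -1.519]
force: [0.3, -0.0, -2.6]
grip_width: 0.0087
```

```bash
python3 - <<'E'
from h import *
status("long",48.5,-2); chain("long",[(30,-11.5,36),(30,-11.5,30)],48.5,-2,k=1)
E
```

```text
[ 0.6447 -0.0044  0.126 ] (np.float64(3.05), np.float64(30.0), np.float64(-0.04)) F [ 0.3 -0.  -2.6] M [ 0.87  0.04 -0.04] w 0.0087 t 24.6
slot x -0.3 origin y -12.3 z 41.0
[[0.131, 0.01, -0.105], [0.173, 0.0, -0.1]] 
 [[-0.003, 0.005, 0.008], [0.0, 0.0, 0.0]]
```

Request:
arm_command(delta_pos=[[0.13,0,-0.1],[0.173,0,-0.1],[0.05,0,-0.03],[0,0,0]], rotation=[[0,0,0],[0,0,0],[0,0,0],[0,0,0]])

```text
clock: 25.0
position: [0.6448, -0.0036, 0.1121]
tool_rot: [-0.001, 1.047, -1.519]
force: [-0.2, 0.5, -4.8]
grip_width: 0.0092
```

```bash
python3 - <<'E'
from h import *
from path import clear
W=[(27,-12,27),(24,-11.5,24.7),(21,-9.5,22),(18,-5.5,18.9),(15,-3.2,16.2)]
print([round(float(clear(70,y,z,np.radians(d))),1) for d,y,z in W])
status("long",48.5,-2); chain("long",W,48.5,-2,k=1)
E
```

```text
[4.3, 4.4, 4.0, 2.1, 2.9]
[ 0.6448 -0.0036  0.1121] (np.float64(3.06), np.float64(29.99), np.float64(-0.03)) F [-0.2  0.5 -4.8] M [0.93 0.02 0.08] w 0.0092 t 25.0
slot x -0.2 origin y -11.5 z 27.1
[[0.016, 0.008, 0.098], [0.066, 0.0, 0.035], [0.061, -0.0, -0.013], [0.054, -0.0, -0.077], [0.068, 0.0, -0.016]] 
 [[-0.002, 0.504, 0.008], [-0.0, 0.5, -0.0], [0.0, 0.5, -0.0], [-0.0, 0.5, 0.0], [0.0, 0.5, -0.0]]
```

Request:
arm_command(delta_pos=[[0,0.008,0.09],[0.06,0,0.035],[0.061,0,-0.013],[0.054,0,-0.065],[0.068,0,0.005]], rotation=[[0,0.5,0],[0,0.5,0],[0,0.5,0],[0,0.5,0],[0,0.5,0]])

```text
clock: 25.5
position: [0.6452, -0.005, 0.1063]
tool_rot: [-0.002, 1.317, -1.515]
force: [-2.7, -1.8, -1.8]
grip_width: 0.0089
```

```bash
python3 - <<'E'
from h import *
W=[(12,-2.5,13.5),(9,-2,11),(6,-1.5,8.7),(3,-.5,6.5),(0,0,4)]
status("long",48.5,-2); chain("long",W,48.5,-2,k=1)
E
```

```text
[ 0.6452 -0.005   0.1063] (np.float64(3.32), np.float64(14.55), np.float64(-0.03)) F [-2.7 -1.8 -1.8] M [-0.15  0.48 -0.18] w 0.0089 t 25.5
slot x 0.2 origin y -0.6 z 16.9
[[0.129, -0.006, 0.104], [0.084, 0.0, 0.051], [0.079, -0.0, 0.056], [0.075, 0.0, 0.044], [0.088, -0.0, 0.064]] 
 [[0.038, 0.428, -0.003], [0.0, 0.5, 0.0], [-0.0, 0.5, -0.0], [0.0, 0.5, 0.0], [-0.0, 0.5, 0.0]]
```

Request:
arm_command(delta_pos=[[0.11,-0.006,0.125],[0.08,0,0.055],[0.079,0,0.056]], rotation=[[0.038,0.428,0],[0,0.5,0],[0,0.5,0]])

```text
clock: 25.8
position: [0.6456, -0.0142, 0.1006]
tool_rot: [0.012, 1.471, -1.504]
force: [-1.8, -0.3, -3.8]
grip_width: 0.009
```

```bash
python3 - <<'E'
from h import *
W=[(3,-.5,6.5),(0,0,4)]
status("long",48.5,-2); chain("long",W,48.5,-2,k=1)
E
```

```text
[ 0.6456 -0.0142  0.1006] (np.float64(3.1), np.float64(5.71), np.float64(0.07)) F [-1.8 -0.3 -3.8] M [0.13 0.37 0.02] w 0.009 t 25.8
slot x 0.1 origin y -2.4 z 10.2
[[0.12, -0.002, 0.0], [0.088, -0.0, 0.064]] 
 [[0.002, 0.454, -0.012], [-0.0, 0.5, 0.0]]
```

Request:
arm_command(delta_pos=[[0.11,0,0],[0.08,0,0.05],[0.01,0,-0.03],[0.06,0,-0.02],[0,0,0]], rotation=[[0,0.454,-0.012],[0,0.49,0],[0,0,0],[0,0,0],[0,0,0]])

```text
clock: 26.3
position: [0.6455, -0.018, 0.0929]
tool_rot: [-0.466, 1.57, -1.986]
force: [-0.2, 0.6, -3.5]
grip_width: 0.0093
```

```bash
python3 - <<'E'
from h import *
status("long",48.5,-2); chain("long",[(0,0,0)],48.5,-2,k=1)
E
```

```text
[ 0.6455 -0.018   0.0929] (np.float64(2.9), np.float64(0.05), np.float64(-0.02)) F [-0.2  0.6 -3.5] M [-0.01 -0.05  0.05] w 0.0093 t 26.3
slot x -0.3 origin y -1.4 z 2.4
[[0.081, 0.009, -0.045]] 
 [[-0.032, 0.008, 0.004]]
```

Request:
arm_command(delta_pos=[[0.06,0,-0.03],[0.04,0,0],[0.02,0,0]], rotation=[[-0.02,0,0],[0,0,0],[0,0,0]])

```text
clock: 26.6
position: [0.6459, -0.0155, 0.0902]
tool_rot: [0.166, 1.567, -1.349]
force: [-4.6, -8.1, 14.9]
grip_width: 0.0089
```

Long tongue is down: contact at z 0.0902, v≈48. Release, rise and look.

Request:
arm_command(delta_pos=[[0,0,0],[0,0,0],[0,0,0],[0,0,0]], rotation=[[0,0,0],[0,0,0],[0,0,0],[0,0,0]], gripper=0.2)

```text
clock: 27.0
position: [0.6466, -0.0141, 0.091]
tool_rot: [0.54, 1.566, -0.974]
force: [-0.4, 0.0, -1.1]
grip_width: 0.0347
```

Request:
arm_command(delta_pos=[[-0.5,0,0],[-0.8,0,0],[-1,0,0],[-1,0,0],[-1,0,0],[0,-0.3,0.8],[0,-0.3,0.8],[0,-0.3,0.9],[0,-0.3,0.9],[0,-0.3,0.9]], rotation=[[0,0,0],[0,0,0],[0,0,0],[0,0,0],[0,0,0],[0,0,0],[0,0,0],[0,0,0],[0,0,0],[0,0,0]])

```text
clock: 28.0
position: [0.609, -0.1427, 0.2368]
tool_rot: [1.365, 1.561, -0.139]
force: [-0.1, -0.3, -0.3]
grip_width: 0.0342
```

```bash
python3 - <<'E'
from h import *
status()
t=avg("top",4);s=avg("scene",4); np.save("t1.npy",t);np.save("s1.npy",s)
S=s.clip(0,255).astype(np.uint8);T=t.clip(0,255).astype(np.uint8)
o=np.zeros((560,800,3),np.uint8); o[:330,:398]=cv2.resize(S[150:216,175:255],(398,330),interpolation=2)
o[:,402:]=cv2.resize(T[150:232,240:298],(398,560),interpolation=2); o[335:,:398]=cv2.resize(T[180:225,320:400],(398,225),interpolation=2)
cv2.imwrite("pics/m3.png",o[:,:,::-1])
for n,z in(("short",.117),("middle",.117),("long",.117)):
    u=proj("top",np.r_[SL[n],z])[0]; print(n,u.round(1))
for o in strips(t,(255,165,35,60),.117,175): print(o[0].round(4),round(o[1],4),round(o[2],4),round(o[3],3))
E
```

```text
[ 0.609  -0.1427  0.2368] (np.float64(3.82), np.float64(0.08), np.float64(0.56)) F [-0.1 -0.3 -0.3] M [-0.05  0.   -0.01] w 0.0342 t 28.0
short [273.  213.5]
middle [271.8 196.7]
long [270.6 180. ]
```

View pics/m3.png

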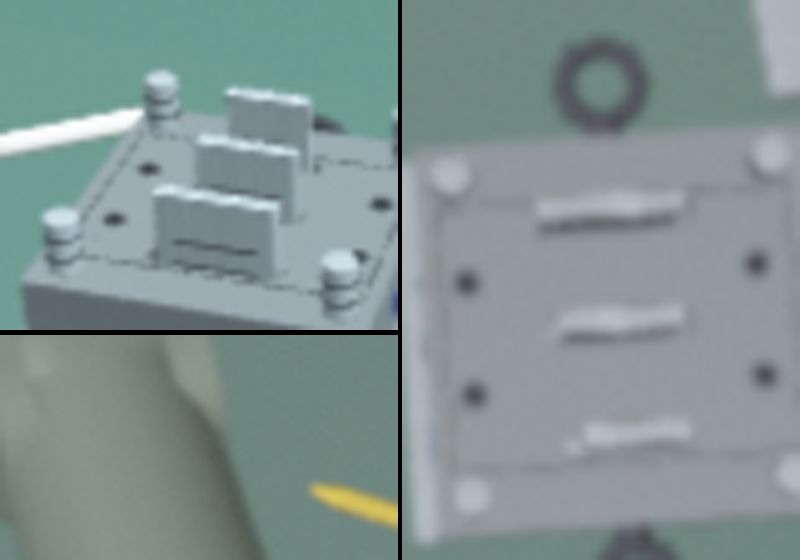

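All three tongues stand home; the short one sits about 4 mm toward −y, which is within 8 mm. Next: tongue tops and stand position, comparing the scene before and after.

```bash
python3 - <<'E'
from h import *
t=np.load("t1.npy");t0=np.load("t0.npy")
for th in(140,150,160):
  print(th)
  for o in strips(t,(258,172,26,48),.117,th,amin=1000): print(o[0].round(4),round(o[1],4),round(o[2],4),round(o[3],3))
def stand(im,box,th=70,K=8):
    x,y,w,h=box; g=cv2.resize(im[y:y+h,x:x+w].max(2).astype(np.float32),None,fx=K,fy=K,interpolation=2)
    c=max(cv2.findContours((g<th).astype(np.uint8),0,1)[0],key=cv2.contourArea); r=cv2.minAreaRect(c); f=lambda q:(np.array(q)+.5)/K-.5+[x,y]
    return f(cv2.boxPoints(r)),f(r[0]),r[2]
print(np.percentile(t0[195:220,345:367].max(2),[5,50,95]))
for im in(t0,):
    for th in (70,85): b,c,a=stand(im,(335,185,45,45),th); W=onz("top",b,.05); print(W[:,:2].round(4).tolist(),W.mean(0).round(4),np.linalg.norm(np.diff(W,axis=0),axis=1))
for n in("s0","s1"):
    im=np.load(n+".npy")
    b,c,a=stand(im,(115,140,50,65),80); print(n,c.round(2),b.round(1).tolist())
o=np.hstack([cv2.resize(np.load(n+".npy").clip(0,255).astype(np.uint8)[140:205,110:170],(390,422),interpolation=2) for n in("s0","s1")]); cv2.imwrite("pics/st3.png",o[:,:,::-1])
E
```

```text
140
[ 0.5938 -0.0135  0.117 ] 0.1598 0.0865 1.551
150
[ 0.5373 -0.0161  0.117 ] 0.0723 0.0189 0.126
[ 0.5938 -0.0118  0.117 ] 0.0728 0.0199 0.138
[ 0.6498 -0.0117  0.117 ] 0.0729 0.016 0.021
160
[ 0.5366 -0.0235  0.117 ] 0.0521 0.0119 0.038
[ 0.5921 -0.0162  0.117 ] 0.0599 0.0119 -0.002
[ 0.6487 -0.0119  0.117 ] 0.0694 0.0118 0.006
[ 76.3375  95.375  134.125 ]
[[0.5535, -0.3044], [0.5603, -0.3086], [0.5545, -0.3185], [0.5477, -0.3143]] [ 0.554  -0.3115  0.05  ] [0.00803111 0.01150996 0.00803245]
[[0.574, -0.2621], [0.5771, -0.271], [0.517, -0.2915], [0.514, -0.2826]] [ 0.5455 -0.2768  0.05  ] [0.00947085 0.06348225 0.00945026]
s0 [143.56 187.88] [[135.2, 181.8], [151.9, 181.8], [151.9, 193.9], [135.2, 193.9]]
s1 [140.12 187.88] [[128.4, 181.9], [151.8, 181.9], [151.8, 193.8], [128.4, 193.8]]
```

View pics/st3.png

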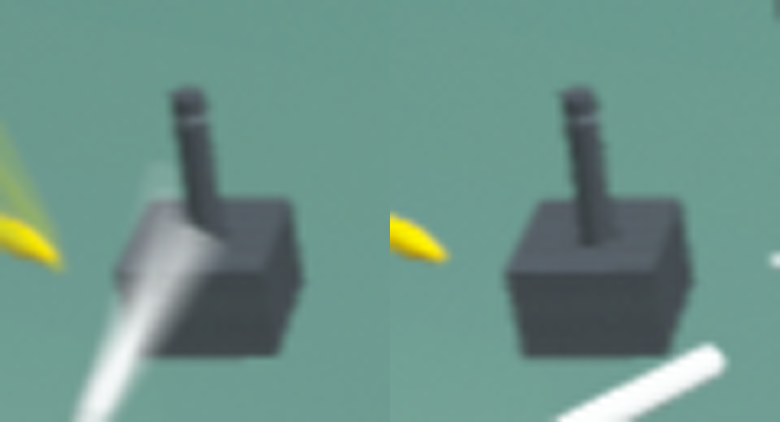

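Stand and punch haven't moved. Computing the stand position from both views.

```bash
python3 - <<'E'
from h import *
t=cv2.imread("pics/top0.png")[:,:,::-1].astype(np.float32); t=cv2.GaussianBlur(t,(3,3),.8); K=8;x,y,w,h=335,185,45,45
g=cv2.resize(t[y:y+h,x:x+w].max(2),None,fx=K,fy=K,interpolation=2)
f=lambda q:(np.array(q)+.5)/K-.5+[x,y]
for th in(95,105,110):
    c=max(cv2.findContours((g<th).astype(np.uint8),0,1)[0],key=cv2.contourArea); r=cv2.minAreaRect(c); W=onz("top",f(cv2.boxPoints(r)),.05); print(th,W.mean(0).round(4),np.linalg.norm(np.diff(W,axis=0),axis=1).round(4))
q=np.array([(545,200),(683,200),(655,270),(505,272)],float)-[390,0]; uv=q/6.5-.4+[110,140]+[.5,1.0]
W=onz("scene",uv,.05); print("scene top face",W.round(4).tolist(),W.mean(0).round(4),np.linalg.norm(np.diff(W,axis=0),axis=1).round(4))
print("punch top scene",onz("scene",[[110+188/6.5,140+99/6.5+1]],.126).round(4),"entry",onz("scene",[[141.5,177.9]],.05).round(4))
rows([.556,-.313,.19],Rdown(.0))
E
```

```text
95 [ 0.5564 -0.3058  0.05  ] [0.0739 0.0655 0.0737]
105 [ 0.5565 -0.3072  0.05  ] [0.079  0.0687 0.0788]
110 [ 0.5564 -0.3078  0.05  ] [0.0811 0.0704 0.0809]
scene top face [[0.5371, -0.3536, 0.05], [0.5152, -0.2887, 0.05], [0.578, -0.2678, 0.05], [0.6021, -0.334, 0.05]] [ 0.5581 -0.311   0.05  ] [0.0684 0.0662 0.0704]
punch top scene [[ 0.5615 -0.306   0.126 ]] entry [[ 0.565  -0.3087  0.05  ]]
delta_pos [[0.216, -0.312, 0.801], [0.216, -0.304, 0.804], [0.216, -0.296, 0.807], [0.217, -0.288, 0.81], [0.217, -0.28, 0.813], [0.217, -0.271, 0.815], [0.217, -0.263, 0.818]] 
 rotation [[0.092, 0.002, -0.012], [0.092, 0.002, -0.012], [0.092, 0.002, -0.012], [0.092, 0.002, -0.012], [0.092, 0.002, -0.012], [0.092, 0.002, -0.012], [0.092, 0.002, -0.012]]
```

Request:
arm_command(delta_pos=[[0.216,-0.312,0.801],[0.216,-0.304,0.804],[0.216,-0.296,0.807],[0.217,-0.288,0.81],[0.217,-0.28,0.8],[0.1,-0.2,0.6],[0,0,0],[0,0,0]], rotation=[[0,0,0],[0,0,0],[0,0,0],[0,0,0],[0,0,0],[0,0,0],[0,0,0],[0,0,0]], gripper=-0.4)

```text
clock: 29.2
position: [0.5711, -0.2798, 0.1992]
tool_rot: [1.676, 1.56, 0.185]
force: [1.3, 0.8, 0.1]
grip_width: 0.0596
```

```bash
python3 - <<'E'
from h import *
status(); rows([.5600,-.308,.145],Rdown(A),2)
E
```

```text
[ 0.5711 -0.2798  0.1992] (np.float64(4.56), np.float64(-0.11), np.float64(0.59)) F [1.3 0.8 0.1] M [-0.   -0.    0.03] w 0.0596 t 29.2
delta_pos [[0.901, -0.231, 0.455], [0.903, -0.22, 0.457]] 
 rotation [[0.123, -0.006, -0.049], [0.123, -0.006, -0.049]]
```

Request:
arm_command(delta_pos=[[0.4,-0.231,0.5],[0.6,-0.22,0.38],[0.7,0,0],[0,0,0]], rotation=[[0.123,0,-0.049],[0.123,0,-0.049],[0,0,0],[0,0,0]])

```text
clock: 29.6
position: [0.5591, -0.3075, 0.144]
tool_rot: [-2.321, 1.569, 2.446]
force: [0.0, 0.4, 0.1]
grip_width: 0.0598
```

```bash
python3 - <<'E'
from h import *
status(); c=optics.grab_frame("scene"); crop(c,100,100,85,105,5.7,"pics/p1.png")
p,R,_=tool()
for off in(-.03,0.,.03): print(((proj("scene",p+R@[.01,off,0])[0]+.5-[100,100])*5.7).round(0))
rows([.5600,-.308,.08],Rdown(A),3)
E
```

```text
[ 0.5591 -0.3075  0.144 ] (np.float64(3.09), np.float64(-0.07), np.float64(-0.08)) F [0.  0.4 0.1] M [ 0.04  0.03 -0.03] w 0.0598 t 29.6
[248. 281.]
[221. 306.]
[192. 331.]
delta_pos [[0.728, 0.003, 0.003], [0.728, 0.003, 0.003], [0.728, 0.003, 0.003]] 
 rotation [[-0.001, -0.002, 0.0], [-0.001, -0.002, 0.0], [-0.001, -0.002, 0.0]]
```

View pics/p1.png

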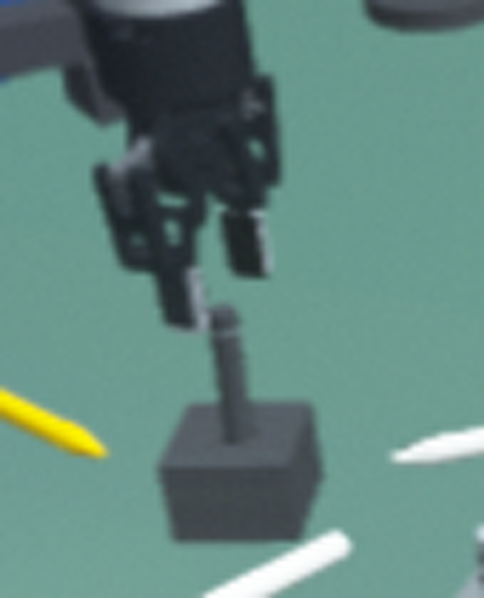

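Request:
arm_command(delta_pos=[[0.5,0.02,0],[0.7,0.01,0],[0.7,0,0],[0.2,0,0],[0,0,0]], rotation=[[0,0,0],[0,0,0],[0,0,0],[0,0,0],[0,0,0]])

```text
clock: 30.15
position: [0.562, -0.3078, 0.0815]
tool_rot: [1.31, 1.568, -0.207]
force: [0.0, -0.5, 0.4]
grip_width: 0.0598
```

Request:
arm_command(delta_pos=[[0,0,0],[0.01,0,0],[0.01,0,0],[0.01,0,0],[0.005,0,0],[0,0,0],[0,0,0]], rotation=[[0,0,0],[0,0,0],[0,0,0],[0,0,0],[0,0,0],[0,0,0],[0,0,0]], gripper=1, grip_force=80)

```text
clock: 30.85
position: [0.5618, -0.3085, 0.0836]
tool_rot: [0.773, 1.567, -0.744]
force: [-1.1, 0.9, -2.6]
grip_width: 0.0143
```

```bash
python3 - <<'E'
from h import *
status()
E
```

```text
[ 0.5618 -0.3085  0.0836] (np.float64(3.05), np.float64(0.13), np.float64(0.14)) F [-1.1  0.9 -2.6] M [0.14 0.34 0.01] w 0.0143 t 30.85
```

Request:
arm_command(delta_pos=[[-0.4,0,0],[-0.5,0,0],[-0.8,0,0],[-1,0,0],[-1,0,0],[-0.5,0,0],[0,0,0]], rotation=[[0,0,0],[0,0,0],[0,0,0],[0,0,0],[0,0,0],[0,0,0],[0,0,0]])

```text
clock: 31.55
position: [0.563, -0.3078, 0.2214]
tool_rot: [1.091, 1.562, -0.425]
force: [0.3, -0.2, -2.2]
grip_width: 0.0141
```

```bash
python3 - <<'E'
from h import *
status(); c=optics.grab_frame("scene"); crop(c,95,70,95,130,4.6,"pics/p2.png")
p,R,_=tool()
for v in(-.044,.0,.077): print(v,(proj("scene",p+R@[v,0,0])[0]).round(2),((proj("scene",p+R@[v,0,0])[0]+.5-[95,70])*4.6).round(0))
E
```

```text
[ 0.563  -0.3078  0.2214] (np.float64(3.13), np.float64(0.21), np.float64(0.45)) F [ 0.3 -0.2 -2.2] M [ 0.11  0.   -0.01] w 0.0141 t 31.55
-0.044 [130.22 113.  ] [164. 200.]
0.0 [132.84 127.52] [176. 267.]
0.077 [137.11 151.33] [196. 376.]
```

Picture limit reached, so from here I measure numerically: the punch axis from dark row centroids in the scene view.

```bash
cat >> h.py <<'E'
def punch(k=4,v=.077,bias=(-.6,-1.05)):
    s=avg("scene",k); p,R,_=tool(); B=np.array(bias)
    a=proj("scene",p+R@[.022,0,0])[0]+B; b=proj("scene",p+R@[v,0,0])[0]+B
    r=[]
    for y in range(int(a[1])+1,int(b[1])+5):
        xc=a[0]+(b[0]-a[0])*(y-a[1])/(b[1]-a[1]); x0=int(xc)-9; g=s[y,x0:x0+19].mean(1); bg=np.median(np.r_[g[:4],g[-4:]]); w=np.clip(bg-g-8,0,None)
        r.append((y,(w*np.arange(x0,x0+19)).sum()/max(w.sum(),1e-6),w.sum(),xc))
    for q in r: print("y %d seen %.2f dark %.0f pred %.2f"%q)
    return np.array(r),a,b
E
python3 - <<'E'
from h import *
r,a,b=punch(); print(a,b)
p,R,_=tool(); e=proj("scene",np.array([p+R@[.077,0,0],p+R@[.077,0,.001],p+R@[.077,.001,0]])); print((e[1:]-e[0]).round(3))
E
```

```text
y 135 seen 132.45 dark 286 pred 134.16
y 136 seen 132.63 dark 305 pred 134.34
y 137 seen 132.77 dark 305 pred 134.53
y 138 seen 132.86 dark 303 pred 134.71
y 139 seen 133.01 dark 304 pred 134.90
y 140 seen 133.17 dark 294 pred 135.08
y 141 seen 133.23 dark 255 pred 135.26
y 142 seen 133.43 dark 157 pred 135.45
y 143 seen 133.66 dark 171 pred 135.63
y 144 seen 133.75 dark 268 pred 135.81
y 145 seen 133.52 dark 196 pred 136.00
y 146 seen 133.28 dark 45 pred 136.18
y 147 seen 133.24 dark 15 pred 136.36
y 148 seen 133.55 dark 11 pred 136.55
y 149 seen 134.00 dark 3 pred 136.73
y 150 seen 0.00 dark 0 pred 136.91
y 151 seen 0.00 dark 0 pred 137.10
y 152 seen 0.00 dark 0 pred 137.28
y 153 seen 0.00 dark 0 pred 137.46
y 154 seen 0.00 dark 0 pred 137.65
[134.02741492 134.2707313 ] [137.09542291 150.99127024]
[[-0.301 -0.042]
 [-0.165  0.146]]
```

```bash
python3 - <<'E'
from h import *
s=optics.grab_frame("scene").astype(int)
print("     "+" ".join("%3d"%x for x in range(122,156)))
for y in range(124,182): print(y,"|"+" ".join("%3d"%s[y,x].mean() for x in range(122,156)))
E
```

```text
122 123 124 125 126 127 128 129 130 131 132 133 134 135 136 137 138 139 140 141 142 143 144 145 146 147 148 149 150 151 152 153 154 155
124 |133 133 134 129  93  52  39  44  44  52 103 140 115  61  42  73 118 133 135 133 133 133 132 133 135 134 133 132 133 134 132 132 133 134
125 |133 133 132 130  99  62  46  57  50  50  90 131 121  73  40  55 115 138 132 133 133 134 133 133 133 133 133 134 133 134 133 133 133 134
126 |132 133 134 130 106  64  44  43  40  48  78 125 126  80  40  51 124 147 136 133 134 134 134 134 133 133 132 132 134 134 133 133 133 134
127 |134 132 133 133 117  74  43  39  40  47  76 118 137  98  46  47 104 139 139 133 133 133 133 134 134 133 134 133 134 132 133 134 133 134
128 |132 133 133 133 128  88  49  40  41  46  70 115 150 112  53  44  87 132 142 134 132 134 132 132 134 133 134 135 133 133 134 134 134 132
129 |135 133 133 133 129 101  59  42  40  43  56 106 144 117  62  43  80 126 140 135 133 135 132 133 134 134 134 133 133 135 135 134 132 134
130 |133 133 132 134 130 103  61  42  46  43  53 101 137 122  73  45  68 114 132 133 134 133 134 134 133 135 134 133 1
[... 6513 characters left out ...]
|137 136 137 137 137 137 134 115  98  93  94  95  96  94  95  91  85  82  78  74  69  72  85  94  95  95  95  96  96  88  76  75  89 118
178 |136 138 138 138 137 137 125 105  94  94  92  94  93  95  92  93  91  88  87  87  88  89  93  93  94  93  94  94  91  83  76  75  83 112
179 |136 137 136 138 138 133 117  97  95  96  96  94  95  95  94  96  95  94  95  95  95  96  97  96  94  95  96  96  89  81  76  73  78 107
180 |136 137 138 137 138 130 111 100  96  97  97  96  97  96  97  97  97  97  96  97  95  96  96  98  97  98  97  96  88  79  75  74  75  97
181 |138 138 138 136 135 120 102  97  95  95  95  93  94  94  95  92  93  93  94  93  95  94  94  94  93  93  92  91  84  77  76  73  76  91
```

The punch is out of the stand and held nearly upright: tip about 77 mm below the TCP, about 6 mm toward −y, lean about 0.04 rad. Carry it over the short tongue at a safe height.

```bash
python3 - <<'E'
from h import *
rows([.5335,-.0178,.235],Rdown(A),12)
E
```

```text
delta_pos [[-0.05, -0.034, -0.807], [-0.05, -0.034, -0.807], [-0.05, -0.034, -0.807], [-0.05, -0.034, -0.807], [-0.05, -0.034, -0.807], [-0.049, -0.034, -0.807], [-0.049, -0.034, -0.807], [-0.049, -0.034, -0.807], [-0.049, -0.035, -0.807], [-0.049, -0.035, -0.807]] 
 rotation [[0.001, 0.001, -0.003], [0.001, 0.001, -0.003], [0.001, 0.001, -0.003], [0.001, 0.001, -0.003], [0.001, 0.001, -0.003], [0.001, 0.001, -0.003], [0.001, 0.001, -0.003], [0.001, 0.001, -0.003], [0.001, 0.001, -0.003], [0.001, 0.001, -0.003]]
delta_pos [[-0.049, -0.035, -0.807], [-0.049, -0.035, -0.807]] 
 rotation [[0.001, 0.001, -0.003], [0.001, 0.001, -0.003]]
```

Request:
arm_command(delta_pos=[[-0.2,-0.034,-0.6],[-0.1,-0.034,-0.807],[-0.05,-0.034,-0.807],[-0.05,-0.034,-0.807],[-0.05,-0.034,-0.807],[-0.05,-0.034,-0.807],[-0.05,-0.034,-0.807],[-0.05,-0.034,-0.807],[-0.05,-0.035,-0.807],[-0.05,-0.035,-0.807]], rotation=[[0,0,0],[0,0,0],[0,0,0],[0,0,0],[0,0,0],[0,0,0],[0,0,0],[0,0,0],[0,0,0],[0,0,0]])

```text
clock: 32.85
position: [0.5336, -0.061, 0.2331]
tool_rot: [-2.188, 1.563, 2.577]
force: [0.3, -0.1, -1.4]
grip_width: 0.0144
```

```bash
python3 - <<'E'
from h import *
status(); rows([.5335,-.0178,.225],Rdown(A),2)
E
```

```text
[ 0.5336 -0.061   0.2331] (np.float64(3.05), np.float64(-0.23), np.float64(-0.35)) F [ 0.3 -0.1 -1.4] M [-0.03 -0.07 -0.  ] w 0.0144 t 32.85
delta_pos [[0.139, 0.038, -0.718], [0.137, 0.038, -0.719]] 
 rotation [[-0.003, -0.021, 0.029], [-0.003, -0.021, 0.029]]
```

Request:
arm_command(delta_pos=[[0.1,0.038,-0.65],[0.1,0.038,-0.5],[0,0,0],[0,0,0]], rotation=[[0,-0.02,0.03],[0,-0.02,0.03],[0,0,0],[0,0,0]])

```text
clock: 33.25
position: [0.5319, -0.0196, 0.2263]
tool_rot: [-2.353, 1.569, 2.419]
force: [0.1, 0.3, -1.6]
grip_width: 0.0142
```

```bash
python3 - <<'E'
from h import *
status(); rows([.5335,-.0178,.207],Rdown(A),2)
E
```

```text
[ 0.5319 -0.0196  0.2263] (np.float64(3.44), np.float64(-0.08), np.float64(-0.09)) F [ 0.1  0.3 -1.6] M [-0.03  0.01  0.02] w 0.0142 t 33.25
delta_pos [[0.322, 0.028, -0.027], [0.322, 0.028, -0.028]] 
 rotation [[0.029, -0.007, 0.007], [0.029, -0.007, 0.007]]
```

Step down to about 13 mm above the tongue, then measure tip against tongue top in both cameras.

Request:
arm_command(delta_pos=[[0.28,0.028,-0.03],[0.28,0.03,-0.03],[0.05,0,0],[0.01,0,0]], rotation=[[0.02,0,0.007],[0.02,0,0.007],[0,0,0],[0,0,0]])

```text
clock: 33.65
position: [0.5333, -0.0195, 0.2053]
tool_rot: [-2.304, 1.569, 2.461]
force: [-0.1, -0.3, -2.2]
grip_width: 0.0142
```

```bash
cat > tipview.py <<'E'
from h import *
import sys
n=sys.argv[1]; C=dict(short=(.5338,-.0238),middle=(.5900,-.0162),long=(.6458,-.0128))[n]
status(); p,R,_=tool(); tip=p+R@[.077,0,.006]; print("tip est",tip.round(4))
a=proj("scene",tip)[0]+[-.6,-1.05]; b=proj("scene",np.r_[C,.117])[0]+[-.6,-1.05]; print("tip px",a.round(1),"top px",b.round(1))
s=avg("scene",3); x0=int(a[0])-10
print("     "+" ".join("%3d"%x for x in range(x0,x0+26)))
for y in range(int(a[1])-12,int(b[1])+5): print(y,"|"+" ".join("%3d"%s[y,x].mean() for x in range(x0,x0+26)))
E
python3 tipview.py short
```

```text
[ 0.5333 -0.0195  0.2053] (np.float64(3.02), np.float64(-0.07), np.float64(-0.08)) F [-0.1 -0.3 -2.2] M [ 0.    0.03 -0.02] w 0.0142 t 33.65
tip est [ 0.5335 -0.0254  0.1283]
tip px [227.8 164.8] top px [228.3 168.3]
     217 218 219 220 221 222 223 224 225 226 227 228 229 230 231 232 233 234 235 236 237 238 239 240 241 242
152 |135 135 135 136 135 135 135 128 102  63  63  70  77  93 121 134 135 135 135 135 135 133 134 135 135 135
153 |135 136 135 136 135 135 136 128 101  64  63  70  77  92 119 133 135 135 135 135 134 135 134 134 136 135
154 |135 135 134 135 134 135 134 128 101  64  63  70  77  93 121 134 135 135 135 135 134 134 135 135 135 136
155 |135 135 136 135 135 135 135 129 106  67  63  72  78  95 124 135 135 135 135 135 135 134 135 135 135 136
156 |136 136 135 135 136 136 135 138 131  79  69  78  86 108 140 136 135 135 135 135 136 135 135 135 135 135
157 |135 136 136 136 135 136 135 130 113  92  95 113 123 121 126 134 135 136 135 135 135 136 136 135 135 136
158 |136 135 135 135 135 135 134 130 105  70  70  79  87  98 121 134 135 136 136 135 135 136 135 135 135 136
159 |135 13
[... 814 characters left out ...]
36 136 135 137 136 136 136 136 135 136 136 136
167 |137 136 137 148 171 174 161 163 160 149 146 145 145 139 138 137 136 135 136 137 137 136 136 136 135 136
168 |136 136 141 176 221 214 207 209 211 208 199 200 197 167 163 159 151 151 145 142 139 136 137 135 137 136
169 |137 136 133 132 143 147 161 180 197 214 218 215 215 208 207 207 214 222 197 185 155 138 137 136 137 136
170 |137 136 133 127 130 132 135 140 143 149 146 139 145 157 173 186 201 218 213 203 170 140 136 136 136 136
171 |137 137 136 134 132 132 132 133 133 133 133 131 132 132 135 138 143 147 142 151 159 138 136 137 136 137
172 |139 140 139 139 137 132 132 133 132 133 133 131 131 131 130 130 132 133 131 136 152 127 132 133 135 136
```

Tip at about (228,165.5) and tongue top centre at about (228.5,168.7): it needs about 1.5 mm in +y. Then a slow descent.

Request:
arm_command(delta_pos=[[0.03,0,-0.05],[0.06,0,0],[0.06,0,0],[0.05,0,0],[0.02,0,0]], rotation=[[0,0,0],[0,0,0],[0,0,0],[0,0,0],[0,0,0]])

```text
clock: 34.3
position: [0.5337, -0.0178, 0.1993]
tool_rot: [2.772, 1.57, 1.254]
force: [0.4, -0.3, -2.3]
grip_width: 0.0146
```

Request:
arm_command(delta_pos=[[0.03,0,0],[0.03,0,0],[0.03,0,0],[0.025,0,0]], rotation=[[0,0,0],[0,0,0],[0,0,0],[0,0,0]])

```text
clock: 34.7
position: [0.5337, -0.0178, 0.1956]
tool_rot: [2.805, 1.57, 1.287]
force: [0.1, -0.7, -1.8]
grip_width: 0.0144
```

Request:
arm_command(delta_pos=[[0.025,0,0],[0.025,0,0],[0.022,0,0]], rotation=[[0,0,0],[0,0,0],[0,0,0]])

```text
clock: 35.0
position: [0.5341, -0.0177, 0.1939]
tool_rot: [2.119, 1.569, 0.601]
force: [-3.6, -0.7, 14.3]
grip_width: 0.0143
```

Contact at about 16 N. Hold it steady.

Request:
arm_command(delta_pos=[[0.015,0,0],[0.015,0,0],[0.015,0,0]], rotation=[[0,0,0],[0,0,0],[0,0,0]])

```text
clock: 35.3
position: [0.5342, -0.0176, 0.1939]
tool_rot: [1.414, 1.569, -0.104]
force: [-4.4, -0.8, 9.0]
grip_width: 0.0142
```

Request:
arm_command(delta_pos=[[0.018,0,0],[0.018,0,0]], rotation=[[0,0,0],[0,0,0]])

```text
clock: 35.5
position: [0.5341, -0.0176, 0.1939]
tool_rot: [1.085, 1.568, -0.434]
force: [-3.9, -0.4, 10.6]
grip_width: 0.0137
```

Dot made (about 11–16 N for 0.5 s). Lift straight and shift over the middle tongue.

Request:
arm_command(delta_pos=[[-0.05,0,0],[-0.1,0,0],[-0.2,0,0],[-0.4,0,0],[-0.2,0,0],[0,0.5,-0.1],[0,0.7,-0.05],[0,0.5,0],[0,0,0]], rotation=[[0,0,0],[0,0,0],[0,0,0],[0,0,0],[0,0,0],[0,0,0],[0,0,0],[0,0,0],[0,0,0]])

```text
clock: 36.4
position: [0.587, -0.0105, 0.2282]
tool_rot: [1.213, 1.565, -0.306]
force: [-0.0, -1.2, -1.6]
grip_width: 0.0141
```

```bash
python3 - <<'E'
from h import *
status(); rows([.5897,-.0102,.205],Rdown(A),2)
E
```

```text
[ 0.587  -0.0105  0.2282] (np.float64(2.96), np.float64(0.09), np.float64(0.29)) F [-0.  -1.2 -1.6] M [0.06 0.04 0.01] w 0.0141 t 36.4
delta_pos [[0.386, 0.044, -0.004], [0.386, 0.045, -0.004]] 
 rotation [[-0.011, 0.009, -0.024], [-0.011, 0.009, -0.024]]
```

Request:
arm_command(delta_pos=[[0.3,0.044,0],[0.33,0.04,0],[0.04,0,0],[0.01,0,0]], rotation=[[-0.011,0.009,-0.024],[-0.011,0.009,-0.024],[0,0,0],[0,0,0]])

```text
clock: 36.8
position: [0.5884, -0.0107, 0.2062]
tool_rot: [-1.481, 1.569, -2.998]
force: [-0.1, 0.3, -2.0]
grip_width: 0.014
```

```bash
python3 tipview.py middle
```

```text
[ 0.5884 -0.0107  0.2062] (np.float64(3.1), np.float64(0.01), np.float64(-0.08)) F [-0.1  0.3 -2. ] M [-0.01 -0.03 -0.04] w 0.014 t 36.8
tip est [ 0.5886 -0.0167  0.1292]
tip px [223.8 174.2] top px [224.  178.2]
     213 214 215 216 217 218 219 220 221 222 223 224 225 226 227 228 229 230 231 232 233 234 235 236 237 238
162 |136 137 136 136 135 135 135 124  88  63  65  72  78  94 121 134 135 135 136 136 135 135 136 136 135 135
163 |136 136 136 136 136 136 135 123  89  62  64  71  78  92 122 133 135 135 134 136 135 135 136 135 135 135
164 |137 136 136 137 136 136 135 124  89  63  65  72  77  93 121 134 136 135 135 136 135 135 135 135 135 136
165 |137 137 137 136 136 136 136 124  90  67  71  79  84 101 124 135 136 136 136 136 136 136 136 135 135 136
166 |136 137 137 136 136 137 135 127 101  89 107 115 120 132 129 135 136 136 136 136 136 135 136 135 135 135
167 |136 136 136 136 136 136 135 128  99  71  79  86  87 102 129 144 144 139 138 138 137 136 136 137 136 136
168 |136 136 136 136 137 136 136 141 136  73  67  75  83 116 172 197 197 168 164 159 151 152 145 142 139 137
169 |137 137 13
[... 810 characters left out ...]
33 131 132 130 129 129 131 133 132 138 159 136
177 |160 170 208 215 212 206 206 199 169 160 150 131 135 139 139 131 131 127 128 129 132 132 134 142 170 165
178 |152 174 196 214 219 215 216 211 206 206 206 198 178 182 181 143 135 125 128 134 134 135 132 142 173 170
179 |160 147 146 148 147 141 146 159 176 193 213 218 213 211 206 203 206 206 198 176 167 153 135 142 172 169
180 |163 147 135 133 131 132 131 132 137 140 148 148 143 151 161 179 196 212 216 209 207 201 153 142 171 165
181 |163 147 135 134 132 132 131 128 129 131 132 133 130 130 134 136 142 143 136 142 158 170 149 141 163 144
182 |162 145 134 134 132 132 130 129 130 130 132 132 131 130 131 130 131 130 129 130 143 160 148 141 161 140
```

Request:
arm_command(delta_pos=[[0.03,0.055,-0.05],[0.06,0,0],[0.06,0,0],[0.05,0,0],[0.03,0,0]], rotation=[[0,0,0],[0,0,0],[0,0,0],[0,0,0],[0,0,0]])

```text
clock: 37.45
position: [0.5906, -0.009, 0.2]
tool_rot: [0.987, 1.57, -0.529]
force: [0.1, 0.7, -2.0]
grip_width: 0.0144
```

Request:
arm_command(delta_pos=[[0.03,0,0],[0.025,0,0],[0.02,0,0]], rotation=[[0,0,0],[0,0,0],[0,0,0]])

```text
clock: 37.75
position: [0.5905, -0.009, 0.1975]
tool_rot: [0.947, 1.57, -0.57]
force: [-1.0, 0.4, -2.1]
grip_width: 0.0143
```

Request:
arm_command(delta_pos=[[0.03,-0.01,0],[0.03,0,0],[0.025,0,0],[0.022,0,0]], rotation=[[0,0,0],[0,0,0],[0,0,0],[0,0,0]])

```text
clock: 38.15
position: [0.5903, -0.009, 0.1942]
tool_rot: [1.108, 1.57, -0.409]
force: [0.0, 0.0, 4.7]
grip_width: 0.014
```

Request:
arm_command(delta_pos=[[0.018,0,0],[0.018,0,0],[0.018,0,0]], rotation=[[0,0,0],[0,0,0],[0,0,0]])

```text
clock: 38.45
position: [0.591, -0.0088, 0.194]
tool_rot: [1.265, 1.568, -0.252]
force: [-3.7, -0.2, 8.6]
grip_width: 0.0142
```

Request:
arm_command(delta_pos=[[0.018,0,0],[0.018,0,0]], rotation=[[0,0,0],[0,0,0]])

```text
clock: 38.65
position: [0.5911, -0.0088, 0.194]
tool_rot: [1.12, 1.567, -0.398]
force: [-3.9, -0.2, 9.0]
grip_width: 0.014
```

Request:
arm_command(delta_pos=[[-0.05,0,0],[-0.1,0,0],[-0.2,0,0],[-0.4,0,0],[-0.2,0,0],[0,0.5,-0.1],[0,0.7,-0.05],[0,0.55,0],[0,0,0]], rotation=[[0,0,0],[0,0,0],[0,0,0],[0,0,0],[0,0,0],[0,0,0],[0,0,0],[0,0,0],[0,0,0]])

```text
clock: 39.55
position: [0.6453, -0.0016, 0.2284]
tool_rot: [1.227, 1.564, -0.291]
force: [0.2, 0.3, -2.2]
grip_width: 0.0144
```

```bash
python3 - <<'E'
from h import *
status(); rows([.6455,-.0055,.205],Rdown(A),2)
E
```

```text
[ 0.6453 -0.0016  0.2284] (np.float64(3.03), np.float64(0.11), np.float64(0.35)) F [ 0.2  0.3 -2.2] M [0.03 0.08 0.06] w 0.0144 t 39.55
delta_pos [[0.391, -0.003, 0.064], [0.391, -0.001, 0.065]] 
 rotation [[-0.005, 0.01, -0.029], [-0.005, 0.01, -0.029]]
```

Middle dot done (about 11 N for 0.5 s). Now the long one.

Request:
arm_command(delta_pos=[[0.3,0,0.06],[0.33,0,0.06],[0.04,0,0],[0.01,0,0]], rotation=[[0,0.009,-0.027],[0,0.009,-0.027],[0,0,0],[0,0,0]])

```text
clock: 39.95
position: [0.6441, -0.0059, 0.2065]
tool_rot: [-1.267, 1.57, -2.785]
force: [0.3, 0.4, -1.8]
grip_width: 0.0142
```

```bash
python3 tipview.py long
```

```text
[ 0.6441 -0.0059  0.2065] (np.float64(3.03), np.float64(0.02), np.float64(-0.06)) F [ 0.3  0.4 -1.8] M [ 0.09 -0.01  0.05] w 0.0142 t 39.95
tip est [ 0.6443 -0.0119  0.1295]
tip px [218.1 184.6] top px [217.8 188.7]
     208 209 210 211 212 213 214 215 216 217 218 219 220 221 222 223 224 225 226 227 228 229 230 231 232 233
172 |165 160 129 137 151 151 134  95  64  65  73  77  88 111 130 132 133 132 133 133 132 133 131 130 130 131
173 |128 139 133 156 166 166 151 103  65  66  72  78  88 111 131 133 132 132 133 132 132 133 130 130 129 132
174 |165 173 170 164 169 168 154 103  65  66  72  78  91 115 130 132 133 132 133 133 132 132 130 130 129 131
175 |168 174 174 169 169 167 153 104  71  68  76  84 110 143 134 133 132 132 133 132 132 133 130 130 129 131
176 |159 160 167 168 168 167 155 127 105  87 101 109 122 131 134 131 131 131 132 133 132 132 130 130 129 131
177 |159 146 152 161 153 158 141 119  79  85 100 102  98 125 149 135 130 134 137 135 130 130 128 128 129 130
178 |169 165 167 168 160 151 152 110  70  69  77  83 106 161 202 206 197 177 174 160 132 133 125 128 134 136
179 |170 169
[... 813 characters left out ...]
29 132 133 132 130 132 131 131 131 131 132 141
187 |218 223 204 198 181 170 140 142 135 117 107 110 116 125 126 127 130 130 130 132 132 130 131 130 131 142
188 |214 216 210 209 209 211 211 205 192 184 164 140 129 114 115 107 109 114 117 128 128 126 127 129 131 141
189 |139 146 160 181 198 214 217 213 208 208 207 206 207 213 219 192 181 158 139 132 113 106 110 119 130 141
190 |129 130 133 138 145 145 139 143 153 168 188 206 213 214 216 209 208 207 208 208 202 189 181 150 134 142
191 |129 130 130 131 133 130 129 130 132 135 139 144 143 140 146 160 178 196 213 216 213 212 206 156 134 141
192 |130 131 130 130 133 130 130 130 130 129 129 128 128 130 131 134 139 144 145 139 145 164 180 151 133 141
```

```bash
python3 - <<'E'
from h import *
s=avg("scene",2)
for y in range(184,190): print(y,"|"+" ".join("%3d"%s[y,x].mean() for x in range(200,214)))
E
```

```text
184 |169 169 153 115  92  95 117 151 168 170 169 170 168 162
185 |170 169 167 157 147 160 164 168 170 170 169 169 169 162
186 |170 170 170 168 167 170 173 180 177 178 174 173 170 164
187 |170 169 170 169 170 174 191 209 217 224 206 198 181 170
188 |170 170 170 169 169 181 215 214 215 216 209 209 209 211
189 |170 171 170 170 168 163 150 144 140 146 160 180 198 214
```

Request:
arm_command(delta_pos=[[0.03,0.055,0],[0.06,0,0],[0.06,0,0],[0.05,0,0],[0.03,0,0]], rotation=[[0,0,0],[0,0,0],[0,0,0],[0,0,0],[0,0,0]])

```text
clock: 40.7
position: [0.6466, -0.0054, 0.2003]
tool_rot: [1.09, 1.57, -0.428]
force: [0.0, 0.0, -1.6]
grip_width: 0.0141
```

Request:
arm_command(delta_pos=[[0.03,0,0],[0.03,0,0],[0.025,0,0]], rotation=[[0,0,0],[0,0,0],[0,0,0]])

```text
clock: 41.0
position: [0.6466, -0.0054, 0.1974]
tool_rot: [1.056, 1.57, -0.462]
force: [-0.1, -0.1, -1.7]
grip_width: 0.0144
```

Request:
arm_command(delta_pos=[[0.03,-0.01,0],[0.03,0,0],[0.025,0,0],[0.022,0,0]], rotation=[[0,0,0],[0,0,0],[0,0,0],[0,0,0]])

```text
clock: 41.4
position: [0.6464, -0.0054, 0.1941]
tool_rot: [1.251, 1.57, -0.266]
force: [-0.4, -0.2, 6.6]
grip_width: 0.0143
```

Request:
arm_command(delta_pos=[[0.018,0,0],[0.018,0,0],[0.018,0,0]], rotation=[[0,0,0],[0,0,0],[0,0,0]])

```text
clock: 41.7
position: [0.6467, -0.0053, 0.1941]
tool_rot: [1.188, 1.568, -0.329]
force: [-3.1, -0.5, 7.0]
grip_width: 0.0139
```

Request:
arm_command(delta_pos=[[0.018,0,0],[0.018,0,0]], rotation=[[0,0,0],[0,0,0]])

```text
clock: 41.9
position: [0.6467, -0.0053, 0.1941]
tool_rot: [1.079, 1.568, -0.439]
force: [-2.5, -0.3, 6.9]
grip_width: 0.0143
```

Long dot done (about 8.6 N for 0.5 s). Lift, check the stand hasn't been knocked, and return.

Request:
arm_command(delta_pos=[[-0.05,0,0],[-0.1,0,0],[-0.2,0,0],[-0.5,0,0],[-0.5,0,0],[-0.1,0,0],[0,0,0]], rotation=[[0,0,0],[0,0,0],[0,0,0],[0,0,0],[0,0,0],[0,0,0],[0,0,0]])

```text
clock: 42.6
position: [0.6469, -0.005, 0.2425]
tool_rot: [1.276, 1.566, -0.242]
force: [-0.7, 0.7, -1.9]
grip_width: 0.0137
```

```bash
cat >> h.py <<'E'
def hole(s,x=120,y=165):
    g=s[y:y+25,x:x+40].mean(2).astype(np.float32); m=cv2.inRange(g,85,103); n,l,st,c=cv2.connectedComponentsWithStats(m); i=1+np.argmax(st[1:,4]); print("stand top face px",c[i]+[x,y],st[i])
    f=cv2.morphologyEx((l==i).astype(np.uint8),cv2.MORPH_CLOSE,np.ones((7,7)));  w=np.clip(91-g,0,None)*cv2.erode(f,np.ones((5,5))); yy,xx=np.mgrid[y:y+25,x:x+40]
    h=np.array([(w*xx).sum(),(w*yy).sum()])/w.sum(); print("hole px",h.round(2),"world",onz("scene",[h+[.6,1.05]],.05)[0].round(4)); return h
E
python3 - <<'E'
from h import *
status(); s=avg("scene",3); hole(s); np.save("s2.npy",s)
for y in range(168,184): print(y,"|"+" ".join("%3d"%s[y,x].mean() for x in range(124,158)))
rows([.5635,-.3085,.215],Rdown(A),12)
E
```

```text
[ 0.6469 -0.005   0.2425] (np.float64(3.03), np.float64(0.06), np.float64(0.25)) F [-0.7  0.7 -1.9] M [0.01 0.01 0.04] w 0.0137 t 42.6
stand top face px [141.03896104 176.09090909] [  7   6  28  13 231]
hole px [141.69 176.4 ] world [ 0.5619 -0.3078  0.05  ]
168 |137 137 136 136 137 137 137 136 137 136 137 136 135 136 136 136 137 136 137 137 136 136 137 136 136 136 136 137 136 136 136 136 137 137
169 |136 136 137 136 137 137 136 137 137 137 137 136 137 135 136 136 137 136 136 136 136 136 136 136 136 136 136 136 136 136 137 137 137 137
170 |137 137 137 136 137 137 137 136 136 133 133 133 132 133 133 133 133 131 132 132 132 132 132 133 132 132 132 132 132 133 134 137 136 137
171 |137 137 137 136 137 137 136 129 116 107 106 102  99  99  99  99  98  98  98  98  99  99 100 100 100 100 100 100 100 100 116 135 136 136
172 |136 137 137 136 137 137 135 120 101  95  95  94  94  92  94  93  94  94  94  94  94  95  95  95  94  95  94  95  94  91 108 134 137 136
173 |137 137 138 137 137 136 129 111  98  94  95  95  94  94  95  95  95  95  95  94  95  95  95  95  95  96  95  95  93  87 105 133 136
[... 1348 characters left out ...]
71  71  71  72  70  71  71  70  70  73  75  75  75  77  91 120 136
delta_pos [[0.073, -0.275, 0.829], [0.073, -0.275, 0.829], [0.073, -0.275, 0.829], [0.073, -0.275, 0.829], [0.073, -0.275, 0.829], [0.073, -0.275, 0.829], [0.073, -0.275, 0.829], [0.073, -0.275, 0.829], [0.073, -0.275, 0.829], [0.073, -0.275, 0.829]] 
 rotation [[-0.001, 0.001, -0.002], [-0.001, 0.001, -0.002], [-0.001, 0.001, -0.002], [-0.001, 0.001, -0.002], [-0.001, 0.001, -0.002], [-0.001, 0.001, -0.002], [-0.001, 0.001, -0.002], [-0.001, 0.001, -0.002], [-0.001, 0.001, -0.002], [-0.001, 0.001, -0.002]]
delta_pos [[0.073, -0.275, 0.829], [0.073, -0.276, 0.829]] 
 rotation [[-0.001, 0.001, -0.002], [-0.001, 0.001, -0.002]]
```

Stand unmoved, hole at about (141.5,176.4) px. Travel there, then compare tip and hole directly in the image.

Request:
arm_command(delta_pos=[[0,-0.275,0.829],[0.03,-0.275,0.829],[0.05,-0.275,0.829],[0.073,-0.275,0.829],[0.073,-0.275,0.829],[0.073,-0.275,0.829],[0.073,-0.275,0.829],[0.073,-0.275,0.829],[0.073,-0.275,0.829],[0.073,-0.275,0.829]], rotation=[[0,0,0],[0,0,0],[0,0,0],[0,0,0],[0,0,0],[0,0,0],[0,0,0],[0,0,0],[0,0,0],[0,0,0]])

```text
clock: 43.75
position: [0.5738, -0.2624, 0.2172]
tool_rot: [-2.278, 1.566, 2.495]
force: [0.2, -0.4, -1.7]
grip_width: 0.014
```

```bash
python3 - <<'E'
from h import *
status(); rows([.5612,-.305,.17],Rdown(A),3)
E
```

```text
[ 0.5738 -0.2624  0.2172] (np.float64(3.48), np.float64(-0.18), np.float64(-0.23)) F [ 0.2 -0.4 -1.7] M [ 0.   -0.01  0.  ] w 0.014 t 43.75
delta_pos [[0.523, -0.166, 0.466], [0.524, -0.166, 0.465], [0.524, -0.165, 0.465]] 
 rotation [[0.022, -0.011, 0.013], [0.022, -0.011, 0.013], [0.022, -0.011, 0.013]]
```

Request:
arm_command(delta_pos=[[0.3,-0.2,0.6],[0.5,-0.17,0.5],[0.6,-0.1,0.15],[0,0,0],[0,0,0]], rotation=[[0.022,-0.01,0.013],[0.022,-0.01,0.013],[0.022,-0.01,0.013],[0,0,0],[0,0,0]])

```text
clock: 44.25
position: [0.5588, -0.3053, 0.1688]
tool_rot: [-2.062, 1.567, 2.7]
force: [0.5, 0.3, -1.5]
grip_width: 0.0143
```

```bash
python3 - <<'E'
from h import *
status(); rows([.5612,-.3045,.145],Rdown(A),1)
E
```

```text
[ 0.5588 -0.3053  0.1688] (np.float64(2.84), np.float64(-0.09), np.float64(-0.19)) F [ 0.5  0.3 -1.5] M [ 0.03 -0.07  0.04] w 0.0143 t 44.25
delta_pos [[0.792, 0.085, -0.023]] 
 rotation [[-0.041, -0.017, 0.031]]
```

Request:
arm_command(delta_pos=[[0.3,0.08,0],[0.4,0.01,0],[0.04,0,0],[0.01,0,0]], rotation=[[-0.03,-0.01,0.03],[0,0,0],[0,0,0],[0,0,0]])

```text
clock: 44.65
position: [0.5632, -0.303, 0.1452]
tool_rot: [2.035, 1.569, 0.52]
force: [-0.4, 0.3, -0.5]
grip_width: 0.0143
```

```bash
python3 - <<'E'
from h import *
status(); s=avg("scene",3); p,R,_=tool(); tip=p+R@[.077,0,.006]; print("tip est",tip.round(4),proj("scene",tip)[0]+[-.6,-1.05], "drop on z=.05", proj("scene",[tip[0],tip[1],.05])[0]+[-.6,-1.05])
for y in range(153,184): print(y,"|"+" ".join("%3d"%s[y,x].mean() for x in range(128,156)))
E
```

```text
[ 0.5632 -0.303   0.1452] (np.float64(3.21), np.float64(-0.05), np.float64(0.1)) F [-0.4  0.3 -0.5] M [ 0.01 -0.01  0.  ] w 0.0143 t 44.65
tip est [ 0.5636 -0.3093  0.0686] [140.03370233 171.53364169] drop on z=.05 [140.98011289 176.59592867]
153 |134 134 134 133 119  81  50  47  45  51  87 129 126  83  62  87 121 133 135 135 134 135 134 135 136 134 135 135
154 |134 134 134 134 130  96  56  47  43  49  79 123 130 112 109 121 132 134 134 134 134 134 135 135 134 135 135 134
155 |134 135 134 134 133 114  85  68  61  62  90 125 136 134 132 134 134 135 135 135 136 135 135 135 135 135 136 135
156 |134 134 134 135 134 132 128 118 112 105 110 122 118 122 133 134 135 135 135 134 135 134 134 135 135 135 134 135
157 |134 134 135 134 135 134 131 109  78  77  86  92  98 118 133 134 134 135 134 134 135 134 135 135 134 136 136 135
158 |134 134 135 135 135 135 132 111  77  65  71  77  86 114 133 135 135 134 135 135 135 135 134 135 135 135 135 135
159 |134 135 135 134 134 135 133 114  80  64  68  74  81 111 132 135 135 135 135 134 135 135 136 135 134 135 136 135
160 |135 134 134 134 135 135 133 121  
[... 2069 characters left out ...]
78 |124 104  93  93  92  93  92  92  92  92  90  88  86  86  87  89  91  92  92  94  93  93  90  83  75  74  84 111
179 |116  98  95  94  96  95  96  95  95  96  95  95  94  94  95  96  95  96  95  94  95  95  89  79  74  74  78 105
180 |111  99  96  96  96  97  97  97  97  96  97  96  96  95  97  96  97  96  96  96  97  95  88  79  74  75  76  97
181 |101  95  94  95  94  94  93  94  95  93  94  93  94  95  94  94  94  94  94  94  93  91  83  76  75  74  76  90
182 | 85  83  83  83  83  84  83  84  82  82  82  83  82  82  82  82  83  82  82  80  77  75  74  75  75  75  76  89
183 | 73  71  71  71  70  71  71  70  71  71  71  71  71  70  70  70  71  71  71  70  71  71  73  74  74  76  76  90
```

Tip drop point (141.0,176.6) against hole centre about (141.3,176.4): within about 1.5 mm. Small correction and insert.

Request:
arm_command(delta_pos=[[0.05,-0.033,-0.025],[0.2,0,0],[0.2,0,0],[0.2,0,0],[0.2,0,0],[0.02,0,0]], rotation=[[0,0,0],[0,0,0],[0,0,0],[0,0,0],[0,0,0],[0,0,0]])

```text
clock: 45.4
position: [0.562, -0.3029, 0.1178]
tool_rot: [1.51, 1.568, -0.006]
force: [-0.2, -0.8, -1.8]
grip_width: 0.0138
```

Request:
arm_command(delta_pos=[[0.15,0,0],[0.2,0,0],[0.15,0,0],[0.02,0,0]], rotation=[[0,0,0],[0,0,0],[0,0,0],[0,0,0]])

```text
clock: 45.8
position: [0.5612, -0.3061, 0.1017]
tool_rot: [0.268, 1.566, -1.25]
force: [-0.3, -0.6, -2.0]
grip_width: 0.0146
```

Request:
arm_command(delta_pos=[[0.15,0,0],[0.2,0,0],[0.15,0,0],[0.03,0,0]], rotation=[[0,0,0],[0,0,0],[0,0,0],[0,0,0]])

```text
clock: 46.2
position: [0.561, -0.3066, 0.0844]
tool_rot: [0.178, 1.566, -1.34]
force: [-2.2, -2.7, 1.2]
grip_width: 0.0141
```

Request:
arm_command(delta_pos=[[0.02,0,0],[0,0,0],[0,0,0],[0,0,0],[0,0,0],[0,0,0]], rotation=[[0,0,0],[0,0,0],[0,0,0],[0,0,0],[0,0,0],[0,0,0]], gripper=-0.4)

```text
clock: 46.8
position: [0.5624, -0.3049, 0.0843]
tool_rot: [0.766, 1.566, -0.75]
force: [0.3, -0.2, -0.2]
grip_width: 0.0597
```

Request:
arm_command(delta_pos=[[-0.4,0,0],[-0.7,0,0],[-1,0,0],[-1,0,0],[-1,0,0],[-0.8,0,0],[0,-1,0],[0,-1,0],[0,-1,0],[0,0,0]], rotation=[[0,0,0],[0,0,0],[0,0,0],[0,0,0],[0,0,0],[0,0,0],[0,0,0],[0,0,0],[0,0,0],[0,0,0]])

```text
clock: 47.8
position: [0.4698, -0.3076, 0.2451]
tool_rot: [0.929, 1.562, -0.585]
force: [0.8, 0.2, 0.4]
grip_width: 0.06
```

```bash
python3 - <<'E'
from h import *
status(); s=avg("scene",3); s1=np.load("s1.npy")
d=np.abs(s-s1).max(2)
def rpt(n,x0,x1,y0,y1):
    m=d[y0:y1,x0:x1]>25; ys,xs=np.nonzero(m); print(n,"changed px",m.sum(),(xs.min()+x0,xs.max()+x0,ys.min()+y0,ys.max()+y0) if m.any() else "")
rpt("tongues/mould",175,262,150,225); rpt("stand/punch",115,160,145,200); rpt("hammer",75,185,220,255); rpt("spare",255,285,225,275); rpt("oil",405,445,200,265)
for n,im in(("before",s1),("now",s)):
    r=[]
    for y in range(152,178,3):
        g=im[y,128:154].mean(1); w=np.clip(88-g if y>171 else 120-g,0,None); r.append((y,round(float((w*np.arange(128,154)).sum()/max(w.sum(),1e-6)),1),int(w.sum())))
    print(n,r)
E
```

```text
[ 0.4698 -0.3076  0.2451] (np.float64(3.28), np.float64(0.28), np.float64(0.41)) F [0.8 0.2 0.4] M [ 0.04 -0.08  0.  ] w 0.06 t 47.8
tongues/mould changed px 0 
stand/punch changed px 47 (np.int64(127), np.int64(155), np.int64(153), np.int64(195))
hammer changed px 0 
spare changed px 0 
oil changed px 0 
before [(152, 0.0, 0), (155, 138.5, 173), (158, 138.3, 104), (161, 139.1, 223), (164, 139.6, 219), (167, 139.9, 220), (170, 141.5, 296), (173, 140.3, 71), (176, 142.7, 85)]
now [(152, 0.0, 0), (155, 138.9, 92), (158, 138.8, 181), (161, 139.2, 224), (164, 139.4, 230), (167, 139.8, 218), (170, 140.1, 230), (173, 140.2, 78), (176, 142.6, 96)]
```

Mould, tongues and bystanders show no change. The punch stands in its hole with its top at nearly the same row as at the start, so it's seated. Handing in.

```bash
python3 - <<'E'
from h import *
print(bot.job_done()); status()
E
```

```text
the job is handed in; nothing more can be done
None
the job is handed in; nothing more can be done
```

The job is handed in, at about 48 s on the robot's clock. No verdict was reported, so what follows comes from my own checks.

- **Tongues:** All three were present. Each went into its own slot tilted, toe first, was swung upright and lowered until it touched the slot floor, then let go. Floor contact came at the expected height each time. The short tongue touched down hard, with 79 N at the wrist (the limit is 120 N). It sits about 3–4 mm off its slot's middle, within the 8 mm allowed.
- **Dots:** Made in order, shortest first, for about 0.5 s each with a straight lift. The presses were about 11–16 N on the short, 11 N on the middle and 9 N on the long tongue. The camera estimate put the point within about 2 mm of the middle of each top edge.
- **Punch:** It is back in the stand, point down. The last image rows match its original position to about half a pixel. The stand may have shifted a millimetre or two.

**Last check:** The final scene image showed no change at the mould, tongues, hammer, spare pillar or oil can, compared with the image taken before dotting. I made that comparison from pixel values because the 16-picture viewing limit was used up.

**Disagreements:** My two estimates of the punch's position in the hole differed by about 5 mm in y. I went by the direct image comparison of tip and hole, and the punch went in with almost no side force. Early on, the white and yellow look-alike rods fell over by themselves; I did not touch them. The wooden block slid about 3–4 mm during the grasps.

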